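Tip three nuts out of a scoop

ROBOT

A 6-joint arm with a two-finger parallel gripper is mounted at the origin on the work surface. World frame = base frame: x ahead of the robot, y to its left, z up, the work surface at z = 0. Lengths are in m, angles in rad, forces in N, time in s.
With the tool pointing down it reaches from about 0.325 to 0.9 m from the base axis. Payload 6.1 kg.
Tool frame: the origin (TCP) lies midway between the tips of the shut fingers; the grasp point (between the pads) lies 19 mm behind it (r.tcp_to_grasp is the distance from the TCP to the grasp point, in m); z points along the fingers, y is the line along which they close (so a half turn about z gives the same grasp; the last joint's range is limited). The gripper opens to 87 mm and grips with 3 to 60 N. Pads are 19 mm wide; open, the fingers measure 117 mm over their backs; the gripper's body (75 mm by 190 mm) begins 51 mm behind the grasp point.
Start: joints at [1.056, 0.22, 1.526, -0, 1.395, -0.126], TCP at [0.237, 0.578, 0.195] pointing down, gripper open.
Joint ranges: [-2.98, 2.98], [-0.91, 2.08], [0.09, 2.57], [-1.24, 4.39], [0.2, 2.65], [-2.68, 2.68]. Speed limits (rad/s): [2.57, 2.57, 3.01, 3.14, 3.14, 3.14].

INTERFACE

Orientations are given as a rotation vector (axis times angle).
In Python, from plant import monitor, cams, workorder, r gives the robot as it stands.
- The arm moves only by the tool send_rows, never from a script. Its argument "series" is a list of rows, each a list of 3 entries, a list of its own where there are three numbers: the shift along the tool's x, y, z in mm, then the turn, a rotation vector about the tool's x, y, z in rad, then the opening, from 0 (shut) to 1 (fully open). A call has 1 to 8 rows; each row shifts and turns the commanded pose from where the row before left it, along the tool's axes as they then stand; what a row does not reach is not made up. A row lasts 1/12 s, in which the tool goes at most 41.7 mm and 7.16 degrees, less where a joint would pass 70% of its speed; a pose out of reach is approached as far as the arm can. A call with a gripper value outside its range is refused whole. The fingers move at their own pace and stop on an object; "grip_force" is the grip in N (left out, the last holds). Time passes only in rows, so rows that do not move let the fingers close. It gives the time, the measured TCP pose, the force, the opening and the grip force at its end, in the units of the state.
- monitor.get_state(): the state, without advancing time (a new reading comes with each control period).
- cams.camera(name): name is "side" or "top" or "wrist"; returns the picture (420x560x3 uint8, red, green, blue); there is no depth.
- cams.get_calibration(name): a dict with "vertical_fov" (degrees; the focal length in pixels is half the picture's height over the tangent of half this angle, whatever the lens; pixels are square), "cx", "cy" (the principal point, pixels), "rvec" (rotation vector, rad) and "tvec" (3), from world to camera coordinates, as OpenCV has them. Camera axes: x right, y down, z forward; pixel columns grow to the right and rows downward; lengths in m; the calibration is good to about 2 mm. A picture is of the moment at which its call begins: read the wrist's pose just before it. get_calibration takes no time and is no camera call; for the wrist camera it gives the pose at the moment of the call.
- workorder.close_job(): hands the job in; it is judged then, once.
The state is a dict: "time_s": time; "q": joint angles; "joint_vel": joint speeds; "tau": joint torques, N m; "position": TCP position; "eef_rot": TCP orientation; "ft_force": force on the tool from outside, world axes, zero at the start; "ft_torque": the same for the moment, N m; "opening": finger opening in m; "grasp_force": force on a finger pad.
Only numpy, scipy, OpenCV 4.12 (cv2) and the standard library are available. Lean on these libraries where they do the work, as an engineer would, in place of code of your own. Each camera call takes 0.05 s, during which the arm holds its last target. There are 200 camera calls.

TASK

Lift the aluminium scoop with its five square nuts out of the stock carton, stand it upright on the rubber counter mat and let go of it. Then take it again by its wooden handle and, with the lip close above the scale's pan, tip exactly three nuts into the pan, judging by the weight the scoop loses. Stand it back upright on the mat with the other two nuts still in it and let go, keeping gripper and scoop off the scale and leaving everything else on the counter where it is.

Things in the scene. Friction and masses are not known exactly. Their poses are not given: they have to be found in the camera images.
- cup: Aluminium pouring scoop, 0.16 kg empty: two flat cheeks (41 mm over their outsides, y) joined by a trough curved from nose (+x) to tail. Origin: centre line, bottom of the flat foot; stands level when z is up. Foot x -62 to +50 mm, cheeks x -96 to +84 mm; top edge 88 mm high from x -96 to -5 mm, sloping to 72 mm at the nose. Centre of mass near x -20 mm. Weight full 5.3 N, with two nuts 3.0 N
- cup_trough (a point): Centre of the trough's arc (cup frame x 0, z 104 mm; radius 100 mm, 35 mm wide). In it lie five brass-coloured square nuts in single file, 30 x 30 x 16 mm, 75 g (0.74 N) each. They slide, not roll: the first drops with the nose tipped down some 45 to 65 deg (friction), each next one 4 to 12 deg later. Tip slowly (about 4 deg/s); ease back some 8 deg at once when one nut's weight is gone
- cup_cheeks (a point): Point between the scoop's cheeks, cup frame x -18 mm, z 68 mm (20 mm below their top edge): the place to grip the scoop straight from above, across the cheeks (41 mm along y), near its centre of mass. Axes as the scoop
- cup_handle (a point): Middle of the wooden handle, cup frame x -118, z 94 mm: a bar 20 mm wide (y), 22 mm deep, leaving the tail at x -90, z 66 mm and rising backwards at 45 deg for 64 mm. Grip it firmly across y, best with the fingers running along it (pointing down and towards the nose at 45 deg), so that the scoop can be tipped far with moderate wrist angles. Axes as the scoop
- cup_lip (a point): Middle of the pouring lip at the scoop's nose, cup frame x +82 mm, z 47 mm; the cheeks' lower front corners (x +84, z 38 mm) are what hangs lowest when tipped; axes as the scoop
- carton: Open stock carton, fixed, outside 264 (x) x 140 (y) x 84 mm high, walls and floor 4 mm; origin under its centre. The scoop stands in it along x, nose to +x, mid-width. Its handle is by the -x wall between two packets (56 x 30 x 78 mm), with no room for fingers there; beside the cheeks, from 65 mm behind the carton's centre forwards, there are about 45 mm free on either side
- mat: Flat black rubber counter mat, 250 (x) x 165 (y) x 4 mm, fixed; origin under its centre, upper face 4 mm above the counter
- scale: White bench scale, fixed, 290 (x) x 225 (y) mm; origin under its centre; its flat console is on its -x side. Its display is not given to you
- pan (a point): Centre of the floor of the scale's open steel pan, 68 mm above the counter; the pan is 220 x 220 mm with an upright rim 22 mm high; axes as the scale (x away from the console)
- screw_box_red_mid (a point): Bystander, to be left alone: closed white and red box of screws, 80 x 60 x 45 mm
- screw_box_yellow_mid (a point): Bystander, to be left alone: closed white and yellow box of screws, 95 x 55 x 50 mm
- tape_measure_mid (a point): Bystander, to be left alone: yellow tape measure, 72 x 36 x 66 mm
- oil_can_mid (a point): Bystander, to be left alone: white oil bottle with a red cap, 54 mm across, 110 mm tall
- screwdriver_mid (a point): Bystander, to be left alone: screwdriver lying down
- padlock_mid (a point): Bystander, to be left alone: brass padlock standing on its body, 44 x 22 x 75 mm
Things that resemble listed ones, but are neither listed nor needed, are in the scene too. Of the things that look like the cup, the larger one is meant.

How it is judged:
On the way, in this order (a step that is already met when the one before it is completed fails the run):
1. the scoop, out of the carton, stands upright and still on the mat with all five nuts in it and the fingers have let go of it (contact force between mat and cup between 4.88 and 5.616 N and angle between cup's own z axis and vertical below 0.08 rad and contact force between the fingers and cup below 0.05 N and linear speed of cup below 0.02 m/s), for 0.2 s.
2. the scoop is off the mat and held by its handle, and is tipped by more than 40 degrees with its lip over the scale's pan (angle between cup's own z axis and vertical above 0.7 rad and horizontal distance between cup_lip and pan below 0.11 m and contact force between mat and cup below 0.05 N and distance between the grasp point and cup_handle below 0.05 m), for 0.1 s.
At the end, for the whole second after the job is handed in: The scoop stands upright (within 0.08 rad) and still on the mat, let go of, and presses on it with its own weight and that of two nuts (within half a nut); the scale carries the weight of exactly three nuts (within half a nut) and nothing else (contact force between mat and cup between 2.673 and 3.409 N and angle between cup's own z axis and vertical below 0.08 rad and contact force between the fingers and cup below 0.05 N and linear speed of cup below 0.02 m/s and contact force between scale and anything else between 1.839 and 2.575 N); the robot touches nothing.
It fails at once if a bystander is moved by more than 40 mm (distance of any of screw_box_red_mid, screw_box_yellow_mid, tape_measure_mid, oil_can_mid, screwdriver_mid, padlock_mid from where it was at the start of the episode above 0.04 m).
It fails at once if the fingers or the gripper press on the scale with more than 3 N (contact force between any of the fingers, the arm and scale above 3 N).
It fails at once if the scoop is knocked or put down on the scale (more than 3 N) (contact force between cup and scale above 3 N).
It fails at once if the scoop is tipped out from high up: tilted by more than 40 degrees with its lip more than 0.28 m above the counter (angle between cup's own z axis and vertical above 0.7 rad and height (world z) of cup_lip above 0.28 m).
It also fails if it takes over 72 s, if anything falls off the work surface, if the arm or the gripper's body presses on something with over 40 N, if the wrist force passes 120 N, or if a joint passes its speed limit or range.

## Working session

There is one attempt and no reset: what is moved stays moved. The work goes in short steps, Python scripts to look and compute and a tool call to move; the robot and the scene stay as the last step left them, time stands still between calls to the robot, and variables do not carry over. Pictures are saved under pics/ and viewed, at most 10 in all, crops included, and the job is handed in when it is done.

Besides the shell and the picture viewer there is one more tool, called after "Emit:" by a JSON object that holds its "api" and its "payload", one argument or row to a line. send_rows: Moves the arm, as the interface text tells. Its arguments: {"type":"object","properties":{"series":{"type":"array","items":{"type":"array"}},"grip_force":{"type":"number"}},"required":["series"]}

```bash
ls; mkdir -p pics; cat > h.py <<'E'
import numpy as np, cv2
from scipy.spatial.transform import Rotation as R
from plant import monitor, cams, workorder, r
def snap(n,f): 
    im=cams.camera(n); cv2.imwrite('pics/'+f,im[:,:,::-1]); return im
def cal(n):
    c=cams.get_calibration(n); f=210/np.tan(np.radians(c['vertical_fov'])/2)
    return f,c['cx'],c['cy'],R.from_rotvec(c['rvec']).as_matrix(),np.array(c['tvec']),c
def px(n,u,v,z):
    f,cx,cy,M,t,_=cal(n); d=M.T@np.array([(u-cx)/f,(v-cy)/f,1]); o=-M.T@t
    return o+d*(z-o[2])/d[2]
def proj(n,p):
    f,cx,cy,M,t,_=cal(n); c=M@np.array(p)+t; return f*c[:2]/c[2]+[cx,cy]
E
python3 - <<'E'
from h import *
for n in('top','side'):
    snap(n,n+'0.png'); print(cal(n)[5])
print(cal('wrist')[5]); print(monitor.get_state(), r.tcp_to_grasp)
E
```

```text
pics
{'vertical_fov': 42.15944490831594, 'cx': 279.44245723053217, 'cy': 216.69994390578157, 'rvec': array([ 2.11044094, -2.12918105,  0.19303533]), 'tvec': array([0.01554264, 0.53171405, 1.39016265])}
{'vertical_fov': 47.03698763343418, 'cx': 279.789235153874, 'cy': 219.29627572466757, 'rvec': array([ 2.30088965, -0.09692876,  0.04340486]), 'tvec': array([-0.53946793,  0.10970406,  1.1716339 ])}
{'vertical_fov': 69.3216237453934, 'cx': 279.56003414435554, 'cy': 210.26218760286702, 'rvec': array([-2.41396394, -1.61997548, -0.21835928]), 'tvec': array([-0.6243918 , -0.03246729,  0.39016973])}
{'time_s': 0.1, 'q': array([ 1.05589928e+00,  2.21135570e-01,  1.52753532e+00,  1.60202813e-05,
        1.39468140e+00, -1.26078160e-01]), 'joint_vel': array([ 0.0005912 , -0.00131364, -0.00119571, -0.00116944, -0.00091466,
        0.00097374]), 'tau': array([ 8.89419680e-04, -4.95945239e+01, -3.88519657e+01,  7.02708657e-02,
        5.14955248e-02, -6.65012817e-05]), 'position': array([0.23661383, 0.57781273, 0.19403349]), 'eef_rot': array([-6.06809443e-01, -3.08185060e+00,  2.61501161e-03]), 'ft_force': array([ 0.22806377, -0.37175817,  0.16462972]), 'ft_torque': array([-0.02961659, -0.03149517, -0.06015222]), 'grasp_force': 0.0, 'opening': 0.0872448463890375} 0.0187
```

View pics/top0.png

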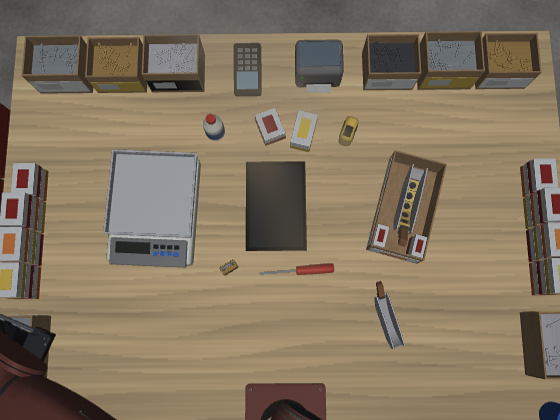

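View pics/side0.png

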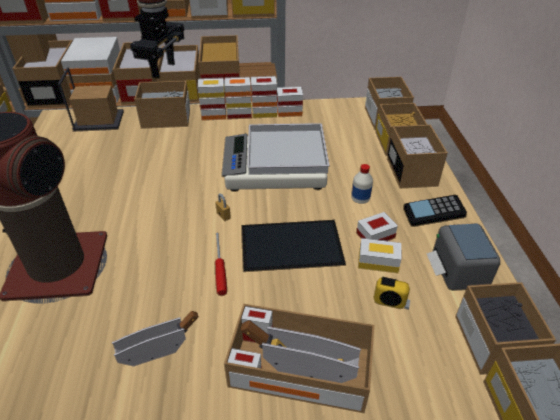

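The top view shows the scale at about (152,208), the mat at (276,206) and the carton with the scoop at (407,207), nose up the picture. The small decoy scoop is at (388,318). I'll enlarge the carton and the scale/mat.

```bash
python3 - <<'E'
from h import *
im=cv2.imread('pics/top0.png')
a=cv2.resize(im[145:270,360:455],None,fx=4.5,fy=4.5,interpolation=cv2.INTER_CUBIC)
b=cv2.resize(im[145:270,100:310],None,fx=1.75,fy=1.75,interpolation=cv2.INTER_CUBIC)
c=np.zeros((600,800,3),np.uint8); c[:a.shape[0],:a.shape[1]]=a; c[:b.shape[0],430:430+b.shape[1]]=b
cv2.imwrite('pics/c.png',c)
E
```

```text
(no output)
```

View pics/c.png

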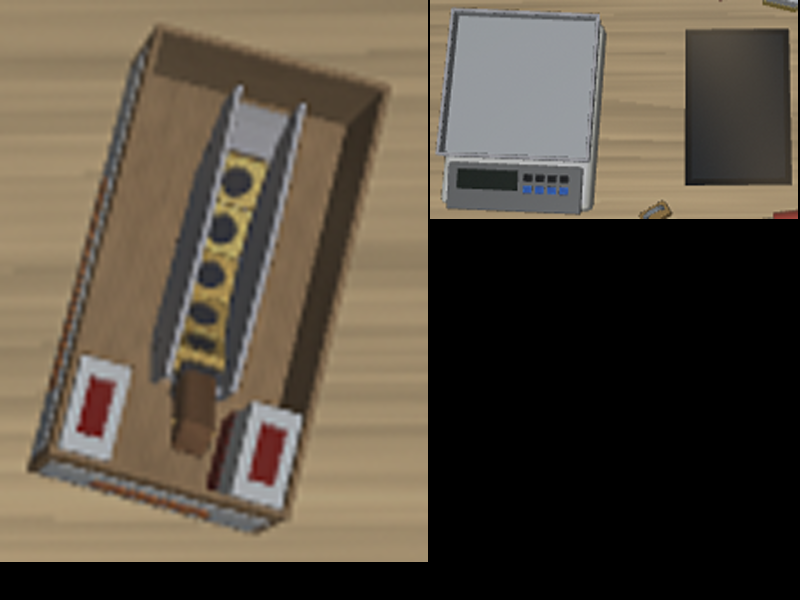

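The crop gives the carton rim corners, the cheek ends, the mat corners and the pan rim. Next I convert them to positions.

```bash
python3 - <<'E'
from h import *
np.set_printoptions(precision=4,suppress=True)
A=lambda u,v,z: px('top',u/4.5+360-.4,v/4.5+145-.4,z)[:2]
B=lambda u,v,z: px('top',(u-430)/1.75+100-.2,v/1.75+145-.2,z)[:2]
def rep(n,P):
    P=np.array(P); print(n,P.mean(0),[round(float(np.linalg.norm(P[i]-P[i-1])),3) for i in range(4)]); print(P)
    return P
ang=lambda d: round(float(np.degrees(np.arctan2(d[1],d[0]))),1)
P=rep('carton',[A(158,27,.084),A(388,92,.084),A(287,520,.084),A(35,460,.084)]);print(ang(P[0]-P[3]),ang(P[1]-P[2]))
P=rep('cup',[A(238,90,.076),A(302,105,.076),A(234,390,.092),A(170,373,.092)]);print(ang(P[0]-P[3]),ang(P[1]-P[2]))
n=(P[0]+P[1])/2;t=(P[2]+P[3])/2;d=(n-t)/np.linalg.norm(n-t);print('origin from tail',t+.096*d,'nose',n-.084*d,'cheeks',t+.078*d,ang(d))
P=rep('mat',[B(685,29,.004),B(789,29,.004),B(792,184,.004),B(685,184,.004)]);print(ang(P[0]-P[3]),ang(P[1]-P[2]))
P=rep('pan',[B(452,10,.09),B(601,17,.09),B(590,160,.09),B(440,152,.09)]);print(ang(P[0]-P[3]),ang(P[1]-P[2]))
for n,u,v,z in(('oil',213,125,.08),('padlock',229,267,.04),('sd',261,272,.01),('sd',333,268,.015)):print(n,px('top',u,v,z))
E
```

```text
carton [ 0.5534 -0.322 ] [0.268, 0.138, 0.26, 0.145]
[[ 0.7    -0.2948]
 [ 0.6591 -0.4267]
 [ 0.4097 -0.3536]
 [ 0.445  -0.213 ]]
-17.8 -16.3
cup [ 0.5734 -0.334 ] [0.178, 0.038, 0.179, 0.037]
[[ 0.6635 -0.3415]
 [ 0.654  -0.3785]
 [ 0.4829 -0.3258]
 [ 0.493  -0.2901]]
-16.8 -17.1
origin from tail [ 0.5798 -0.3359] nose [ 0.5784 -0.3355] cheeks [ 0.5625 -0.3307] -16.9
mat [0.5735 0.0213] [0.248, 0.165, 0.248, 0.165]
[[ 0.6984  0.1043]
 [ 0.6967 -0.0611]
 [ 0.4486 -0.0616]
 [ 0.4501  0.1035]]
0.2 0.1
pan [0.591  0.3418] [0.217, 0.225, 0.217, 0.221]
[[0.7061 0.4496]
 [0.6928 0.2247]
 [0.4756 0.2364]
 [0.4895 0.4566]]
-1.8 -3.1
oil [0.7777 0.1864 0.08  ]
padlock [0.401  0.1441 0.04  ]
sd [0.3898 0.0615 0.01  ]
sd [ 0.3983 -0.1303  0.015 ]
```

```bash
cat >> h.py <<'E'
np.set_printoptions(precision=4,suppress=True)
def Rt(heading,below):  # tool y = cup y (heading deg), tool z pointing 'below' deg under horizontal
    h,b=np.radians([heading,below]); y=[-np.sin(h),np.cos(h),0]
    z=np.array([np.cos(h)*np.cos(b),np.sin(h)*np.cos(b),-np.sin(b)]); return np.stack([np.cross(y,z),y,z],1)
def plan(p,heading,below,R0=None,p0=None,grasp=True):
    "p = grasp point target; prints shift in present tool axes (mm), turn, shift in new axes"
    s=monitor.get_state(); p0=s['position'] if p0 is None else p0
    R0=R.from_rotvec(s['eef_rot']).as_matrix() if R0 is None else R0
    T=Rt(heading,below); q=np.array(p)+(T[:,2]*r.tcp_to_grasp if grasp else 0)
    print('tcp target',q,'shift now-axes',1000*R0.T@(q-p0),'turn',R.from_matrix(R0.T@T).as_rotvec(),'shift new-axes',1000*T.T@(q-p0)); return q,T
E
python3 - <<'E'
from h import *
plan([.5625,-.331,.19],-17,90); plan([.5625,-.331,.072],-17,90)
E
```

```text
tcp target [ 0.5625 -0.331   0.1713] shift now-axes [-646.0958 -717.3922   23.8314] turn [-0.0017 -0.0003 -0.0921] shift new-axes [-577.3576 -773.822    22.7335]
tcp target [ 0.5625 -0.331   0.0533] shift now-axes [-646.1237 -717.1864  141.8312] turn [-0.0017 -0.0003 -0.0921] shift new-axes [-577.3576 -773.822   140.7335]
```

Emit:
{"api": "send_rows", "payload": {
  "series": [
    [[-22,-30,0],[0,0,-0.092],1],
    [[-22,-30,0],[0,0,0],1],
    [[-22,-30,0],[0,0,0],1],
    [[-22,-30,0],[0,0,0],1],
    [[-22,-30,0],[0,0,0],1],
    [[-22,-30,0],[0,0,0],1],
    [[-22,-30,0],[0,0,0],1],
    [[-22,-30,0],[0,0,0],1]
  ],
  "grip_force": 20
}}

```text
time_s: 0.77
position: [0.3316, 0.2946, 0.1947]
eef_rot: [-0.464, -3.107, 0.0]
ft_force: [1.7, 0.1, -0.4]
opening: 0.0869
grasp_force: 0.0
```

Emit:
{"api": "send_rows", "payload": {
  "series": [
    [[-22,-30,0],[0,0,0],1],
    [[-22,-30,0],[0,0,0],1],
    [[-22,-30,0],[0,0,0],1],
    [[-22,-30,0],[0,0,0],1],
    [[-22,-30,0],[0,0,0],1],
    [[-22,-30,0],[0,0,0],1],
    [[-22,-30,0],[0,0,0],1],
    [[-22,-30,0],[0,0,0],1]
  ]
}}

```text
time_s: 1.43
position: [0.4299, 0.0136, 0.1949]
eef_rot: [0.465, 3.107, 0.0]
ft_force: [1.2, 0.1, -0.3]
opening: 0.0873
grasp_force: 0.0
```

Emit:
{"api": "send_rows", "payload": {
  "series": [
    [[-22,-30,0],[0,0,0],1],
    [[-22,-30,0],[0,0,0],1],
    [[-22,-30,0],[0,0,0],1],
    [[-22,-30,0],[0,0,0],1],
    [[-22,-30,0],[0,0,0],1],
    [[-22,-30,0],[0,0,0],1],
    [[-22,-30,0],[0,0,0],1],
    [[-22,-30,0],[0,0,0],1]
  ]
}}

```text
time_s: 2.1
position: [0.5279, -0.2673, 0.1944]
eef_rot: [-0.465, -3.106, -0.001]
ft_force: [0.4, -0.1, 0.0]
opening: 0.0871
grasp_force: 0.0
```

```bash
python3 - <<'E'
from h import *
plan([.5625,-.331,.19],-17,90); print(monitor.get_state()['q'])
E
```

```text
tcp target [ 0.5625 -0.331   0.1713] shift now-axes [-51.7092 -50.8067  23.0321] turn [ 0.0004 -0.0009 -0.0004] shift new-axes [-51.6684 -50.8199  23.0943]
[-0.6019  0.1429  1.6161  0.0001  1.3835 -1.8756]
```

Emit:
{"api": "send_rows", "payload": {
  "series": [
    [[-26,-25,10],[0,0,0],1],
    [[-26,-25,13],[0,0,0],1],
    [[0,0,0],[0,0,0],1]
  ]
}}

```text
time_s: 2.35
position: [0.5623, -0.3327, 0.1652]
eef_rot: [-0.469, -3.1, -0.003]
ft_force: [-1.6, 0.8, -1.3]
opening: 0.0872
grasp_force: 0.0
```

```bash
python3 - <<'E'
from h import *
plan([.5625,-.331,.19],-17,90)
snap('wrist','w1.png')
h=np.radians(-17); c,s=np.cos(h),np.sin(h); o=np.array([.579,-.3357,.004])
for n,q in dict(tailL=(-.096,.0205,.088),tailR=(-.096,-.0205,.088),noseL=(.084,.0205,.072),noseR=(.084,-.0205,.072),midL=(-.005,.0205,.088),midR=(-.005,-.0205,.088)).items():
    print(n,proj('wrist',o+[c*q[0]-s*q[1],s*q[0]+c*q[1],q[2]]))
E
```

```text
tcp target [ 0.5625 -0.331   0.1713] shift now-axes [ 0.3485  1.7406 -6.0951] turn [ 0.001  -0.0067 -0.0036] shift new-axes [ 0.3016  1.7354 -6.0991]
tailL [302.9119 120.456 ]
tailR [253.8164 120.615 ]
noseL [298.815  301.1208]
noseR [259.421 301.269]
midL [301.2247 224.3161]
midR [256.3361 224.4751]
```

View pics/w1.png

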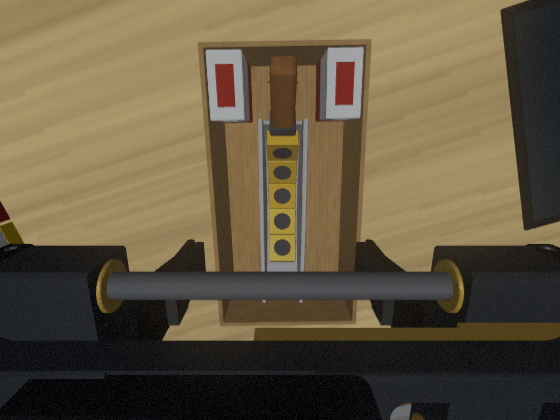

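The wrist view shows the scoop with its tail at (260–306,121) and nose at (264–302,302). That is about 3.5 mm towards +tool y from my estimate; heading and length agree. I'll correct and descend.

Emit:
{"api": "send_rows", "payload": {
  "series": [
    [[0,4,25],[0,0,0],1],
    [[0,0,32],[0,0,0],1],
    [[0,0,32],[0,0,0],1],
    [[0,0,22],[0,0,0],1],
    [[0,0,7],[0,0,0],1],
    [[0,0,0],[0,0,0],1],
    [[0,0,0],[0,0,0],0.3],
    [[0,0,0],[0,0,0],0.3]
  ],
  "grip_force": 30
}}

```text
time_s: 3.07
position: [0.5658, -0.3256, 0.0568]
eef_rot: [0.464, 3.104, -0.003]
ft_force: [-0.2, -0.4, 0.4]
opening: 0.0799
grasp_force: 0.0
```

Emit:
{"api": "send_rows", "payload": {
  "series": [
    [[0,0,0],[0,0,0],0.2],
    [[0,0,0],[0,0,0],0.2],
    [[0,0,0],[0,0,0],0.2],
    [[0,0,0],[0,0,0],0.2]
  ]
}}

```text
time_s: 3.4
position: [0.5646, -0.3251, 0.0548]
eef_rot: [0.464, 3.106, -0.001]
ft_force: [-0.2, -0.3, 0.8]
opening: 0.0548
grasp_force: 0.0
```

Emit:
{"api": "send_rows", "payload": {
  "series": [
    [[0,0,0],[0,0,0],0],
    [[0,0,0],[0,0,0],0],
    [[0,0,0],[0,0,0],0],
    [[0,0,0],[0,0,0],0],
    [[0,0,-10],[0,0,0],0],
    [[0,0,-25],[0,0,0],0],
    [[0,0,-30],[0,0,0],0],
    [[0,0,-30],[0,0,0],0]
  ]
}}

```text
time_s: 4.07
position: [0.5627, -0.3229, 0.1477]
eef_rot: [-0.463, -3.102, -0.006]
ft_force: [1.0, -1.6, -4.3]
opening: 0.0408
grasp_force: 29.8
```

```bash
python3 - <<'E'
from h import *
s=monitor.get_state(); print(s['opening'],s['grasp_force'],s['ft_force'])
E
```

```text
0.040779069259127936 29.783290028572083 [ 0.9641 -1.5506 -4.3358]
```

```bash
python3 - <<'E'
from h import *
plan([.602,.018,.175],0,90); plan([.602,.018,.0725],0,90)
E
```

```text
tcp target [0.602  0.018  0.1563] shift now-axes [ 62.0398 337.4928  -7.317 ] turn [ 0.0036 -0.0049 -0.2966] shift new-axes [-39.347  340.8542  -8.6087]
tcp target [0.602  0.018  0.0538] shift now-axes [ 61.488  337.2019  95.1811] turn [ 0.0036 -0.0049 -0.2966] shift new-axes [-39.347  340.8542  93.8913]
```

Emit:
{"api": "send_rows", "payload": {
  "series": [
    [[0,0,-8],[0,0,-0.05],0],
    [[0,0,0],[0,0,-0.1],0],
    [[0,0,0],[0,0,-0.1],0],
    [[0,0,0],[0,0,-0.047],0],
    [[-1,12,0],[0,0,0],0],
    [[-3,25,0],[0,0,0],0],
    [[-4,30,0],[0,0,0],0],
    [[-4,32,0],[0,0,0],0]
  ]
}}

```text
time_s: 4.73
position: [0.5752, -0.2238, 0.1559]
eef_rot: [-0.005, -3.139, -0.003]
ft_force: [0.9, 0.3, -5.7]
opening: 0.0406
grasp_force: 29.8
```

Emit:
{"api": "send_rows", "payload": {
  "series": [
    [[-4,32,0],[0,0,0],0],
    [[-4,32,0],[0,0,0],0],
    [[-4,32,0],[0,0,0],0],
    [[-4,32,0],[0,0,0],0],
    [[-4,32,0],[0,0,0],0],
    [[-4,32,0],[0,0,0],0],
    [[-3,25,0],[0,0,0],0],
    [[0,15,0],[0,0,0],0]
  ]
}}

```text
time_s: 5.4
position: [0.6021, 0.0106, 0.1562]
eef_rot: [0.002, -3.139, -0.004]
ft_force: [-0.2, -0.0, -5.0]
opening: 0.0409
grasp_force: 29.8
```

Emit:
{"api": "send_rows", "payload": {
  "series": [
    [[0,8,5],[0,0,0],0],
    [[0,0,20],[0,0,0],0],
    [[0,0,20],[0,0,0],0],
    [[0,0,10],[0,0,0],0],
    [[0,0,0],[0,0,0],0],
    [[0,0,0],[0,0,0],0]
  ]
}}

```text
time_s: 5.9
position: [0.6022, 0.0137, 0.1011]
eef_rot: [-0.002, -3.139, -0.0]
ft_force: [1.0, -0.1, -4.5]
opening: 0.0409
grasp_force: 29.8
```

```bash
python3 - <<'E'
from h import *
plan([.602,.018,.0725],0,90); s=monitor.get_state(); print(s['opening'],s['grasp_force'],s['ft_force'],s['ft_torque'])
E
```

```text
tcp target [0.602  0.018  0.0538] shift now-axes [ 0.1144  4.3011 47.3262] turn [ 0.0001 -0.0025 -0.001 ] shift new-axes [ 0.2282  4.307  47.3253]
0.040869030197440585 29.784343242645264 [ 1.0017 -0.12   -4.4993] [ 0.0573 -0.0446  0.041 ]
```

Emit:
{"api": "send_rows", "payload": {
  "series": [
    [[0,0,10],[0,0,0],0],
    [[0,0,20],[0,0,0],0],
    [[0,0,10],[0,0,0],0],
    [[0,0,4],[0,0,0],0],
    [[0,0,0],[0,0,0],0],
    [[0,0,0],[0,0,0],0],
    [[0,0,0],[0,0,0],0]
  ]
}}

```text
time_s: 6.48
position: [0.6041, 0.0141, 0.0592]
eef_rot: [-0.0, 3.14, -0.0]
ft_force: [-0.6, -0.1, -4.9]
opening: 0.0408
grasp_force: 29.8
```

Emit:
{"api": "send_rows", "payload": {
  "series": [
    [[0,0,1.5],[0,0,0],0],
    [[0,0,1],[0,0,0],0],
    [[0,0,0],[0,0,0],0],
    [[0,0,0],[0,0,0],0]
  ]
}}

```text
time_s: 6.82
position: [0.6032, 0.0143, 0.0557]
eef_rot: [-0.0, 3.141, -0.0]
ft_force: [0.1, 0.2, -5.7]
opening: 0.0404
grasp_force: 29.8
```

Emit:
{"api": "send_rows", "payload": {
  "series": [
    [[0,0,1],[0,0,0],0],
    [[0,0,0.5],[0,0,0],0],
    [[0,0,0],[0,0,0],0],
    [[0,0,0],[0,0,0],0]
  ]
}}

```text
time_s: 7.15
position: [0.6035, 0.0142, 0.0545]
eef_rot: [-0.0, 3.141, -0.0]
ft_force: [-0.7, 0.6, -0.7]
opening: 0.0406
grasp_force: 29.8
```

Touching down (weight off the wrist). Release and rise.

Emit:
{"api": "send_rows", "payload": {
  "series": [
    [[0,0,0],[0,0,0],0.9],
    [[0,0,0],[0,0,0],0.9],
    [[0,0,0],[0,0,0],0.9],
    [[0,0,0],[0,0,0],0.9],
    [[0,0,0],[0,0,0],0.9],
    [[0,0,0],[0,0,0],0.9],
    [[0,0,0],[0,0,0],0.9],
    [[0,0,-10],[0,0,0],0.9]
  ]
}}

```text
time_s: 7.82
position: [0.6014, 0.0145, 0.0622]
eef_rot: [0.0, -3.138, -0.001]
ft_force: [-1.4, 0.2, -1.2]
opening: 0.0769
grasp_force: 0.0
```

Emit:
{"api": "send_rows", "payload": {
  "series": [
    [[0,0,-30],[0,0,0],0.9],
    [[0,0,-35],[0,0,0],0.9],
    [[0,0,-35],[0,0,0],0.9],
    [[0,0,-35],[0,0,0],0.9],
    [[10,0,-30],[0,0,0],0.9],
    [[30,0,0],[0,0,0],0.9],
    [[35,0,0],[0,0,0],0.9],
    [[0,0,0],[0,0,0],0.9]
  ]
}}

```text
time_s: 8.48
position: [0.5226, 0.0149, 0.2287]
eef_rot: [0.001, -3.137, -0.001]
ft_force: [1.3, -0.1, -1.2]
opening: 0.0784
grasp_force: 0.0
```

```bash
python3 - <<'E'
from h import *
s=monitor.get_state();print(s['time_s'],s['position'],s['q'])
snap('wrist','w2.png'); snap('side','s2.png')
a=cv2.imread('pics/w2.png');b=cv2.imread('pics/s2.png')[180:330,190:390]
c=np.zeros((420,800,3),np.uint8);c[:,:560]=a;c[:180,560:]=cv2.resize(b,(240,180));cv2.imwrite('pics/c2.png',c)
o=np.array([.622,.0143,.004])
for n,q in dict(tailL=(-.096,.0205,.088),tailR=(-.096,-.0205,.088),noseL=(.084,.0205,.072),noseR=(.084,-.0205,.072),hend=(-.135,0,.111+.007)).items(): print(n,proj('wrist',o+q))
E
```

```text
8.4833 [0.5226 0.0149 0.2287] [-0.1223 -0.0429  1.7446 -0.0002  1.4442 -1.6937]
tailL [297.9445 192.9709]
tailR [260.6864 192.9651]
noseL [295.0067 324.7201]
noseR [263.7265 324.7047]
hend [279.2563 160.286 ]
```

View pics/c2.png

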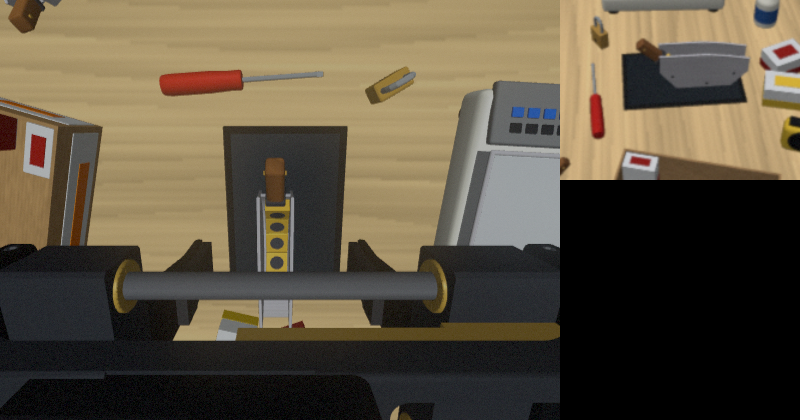

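The scoop stands upright on the mat: tail at (258–293,193), so y ≈ 0.011. The nuts are in. Next I tilt the tool 45° and go for the handle.

Emit:
{"api": "send_rows", "payload": {
  "series": [
    [[0,0,0],[0,-0.112,0],0.6],
    [[0,0,0],[0,-0.112,0],0.6],
    [[0,0,0],[0,-0.112,0],0.6],
    [[0,0,0],[0,-0.112,0],0.6],
    [[0,0,0],[0,-0.112,0],0.6],
    [[0,0,0],[0,-0.112,0],0.6],
    [[0,0,0],[0,-0.113,0],0.6],
    [[0,0,0],[0,0,0],0.6]
  ]
}}

```text
time_s: 9.25
position: [0.5228, 0.0155, 0.22]
eef_rot: [0.001, 2.364, 0.003]
ft_force: [-2.1, 0.7, -3.4]
opening: 0.0524
grasp_force: 0.0
```

```bash
python3 - <<'E'
from h import *
plan([.437,.011,.165],0,45); plan([.501,.011,.101],0,45); s=monitor.get_state();print(s['time_s'],s['position'],s['q'])
E
```

```text
tcp target [0.4502 0.011  0.1518] shift now-axes [99.5224 -4.6141 -2.3248] turn [ 0.002  -0.0077 -0.0015] shift new-axes [99.5084 -4.4718 -3.0787]
tcp target [0.5142 0.011  0.0878] shift now-axes [98.8284 -4.793  88.182 ] turn [ 0.002  -0.0077 -0.0015] shift new-axes [99.5084 -4.4718 87.431 ]
9.25 [0.5228 0.0155 0.22  ] [-0.247  -0.7627  2.4673  0.2747  0.6938 -1.9605]
```

Emit:
{"api": "send_rows", "payload": {
  "series": [
    [[25,-5,20],[0,0,0],0.6],
    [[25,0,22],[0,-0.008,0],0.6],
    [[25,0,22],[0,0,0],0.6],
    [[12,0,12],[0,0,0],0.6],
    [[0,0,0],[0,0,0],0.6],
    [[0,0,0],[0,0,0],0.6]
  ]
}}

```text
time_s: 9.75
position: [0.5296, 0.0095, 0.1165]
eef_rot: [-0.0, 2.358, 0.002]
ft_force: [0.4, 1.1, -0.9]
opening: 0.0519
grasp_force: 0.0
```

```bash
python3 - <<'E'
from h import *
plan([.501,.011,.101],0,45); s=monitor.get_state();print(s['time_s'],s['position'],s['q'],s['ft_force'])
snap('wrist','w3.png')
E
```

```text
tcp target [0.5142 0.011  0.0878] shift now-axes [31.1707  1.4488  9.5228] turn [ 0.0012 -0.0013 -0.0002] shift new-axes [31.183   1.4659  9.4801]
9.75 [0.5296 0.0095 0.1165] [-0.2634 -0.5496  2.5663  0.4925  0.4022 -2.218 ] [ 0.3589  1.066  -0.9293]
```

View pics/w3.png

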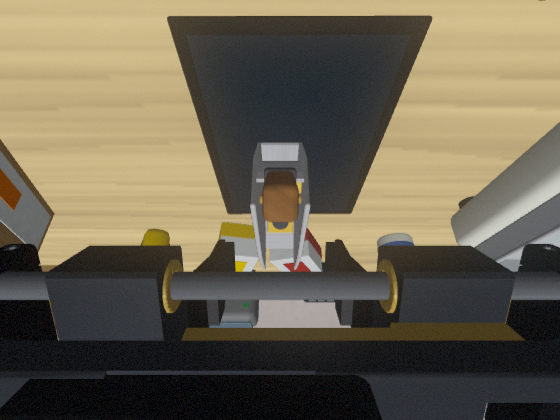

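The wrist view shows the handle centred between the fingers at (281,195), but joint 3 is at its range limit. I'll use a steeper tool angle of about 62°.

Emit:
{"api": "send_rows", "payload": {
  "series": [
    [[0,0,0],[0,0.1,0],0.6],
    [[0,0,0],[0,0.1,0],0.6],
    [[0,0,0],[0,0.1,0],0.6],
    [[0,0,0],[0,0,0],0.6],
    [[0,0,0],[0,0,0],0.6]
  ]
}}

```text
time_s: 10.22
position: [0.5314, 0.0092, 0.1194]
eef_rot: [-0.002, 2.649, -0.001]
ft_force: [-0.3, 1.1, 0.3]
opening: 0.0524
grasp_force: 0.0
```

```bash
python3 - <<'E'
from h import *
plan([.502,.0112,.100],0,62.2); s=monitor.get_state();print(s['time_s'],s['position'],s['q'],s['ft_force'])
E
```

```text
tcp target [0.5107 0.0112 0.0835] shift now-axes [35.1709  2.1123 21.8542] turn [-0.0008  0.0074  0.0014] shift new-axes [35.0109  2.0461 22.1158]
10.2167 [0.5314 0.0092 0.1194] [-0.1958 -0.3505  2.3021  0.1404  0.7102 -1.852 ] [-0.3026  1.0644  0.3324]
```

Emit:
{"api": "send_rows", "payload": {
  "series": [
    [[18,2,10],[0,0,0],0.6],
    [[17,0,12],[0,0,0],0.6],
    [[0,0,0],[0,0,0],0.6],
    [[0,0,0],[0,0,0],0.35],
    [[0,0,0],[0,0,0],0.3]
  ],
  "grip_force": 45
}}

```text
time_s: 10.63
position: [0.5082, 0.0112, 0.0812]
eef_rot: [0.0, 2.652, -0.001]
ft_force: [-0.2, 0.1, 0.6]
opening: 0.0451
grasp_force: 0.0
```

```bash
python3 - <<'E'
from h import *
plan([.502,.0112,.100],0,62.2); s=monitor.get_state();print(s['time_s'],s['position'],s['q'],s['ft_force'],s['opening'])
E
```

```text
tcp target [0.5107 0.0112 0.0835] shift now-axes [-3.2486 -0.0265 -0.7957] turn [-0.0007  0.0044 -0.0002] shift new-axes [-3.2451 -0.0266 -0.8101]
10.6333 [0.5082 0.0112 0.0812] [-0.203  -0.3552  2.3839  0.1588  0.6378 -1.8783] [-0.1767  0.0729  0.5682] 0.0450679846799235
```

Emit:
{"api": "send_rows", "payload": {
  "series": [
    [[-2,0,0],[0,0,0],0.2],
    [[0,0,0],[0,0,0],0],
    [[0,0,0],[0,0,0],0],
    [[0,0,0],[0,0,0],0],
    [[0,0,0],[0,0,0],0],
    [[0,0,0],[0,0,0],0],
    [[0,0,0],[0,0,0],0]
  ],
  "grip_force": 60
}}

```text
time_s: 11.22
position: [0.51, 0.0112, 0.0816]
eef_rot: [-0.0, 2.653, -0.001]
ft_force: [-1.9, -1.4, 4.9]
opening: 0.0195
grasp_force: 60.0
```

```bash
python3 - <<'E'
from h import *
s=monitor.get_state();print(s['time_s'],s['position'],s['eef_rot'],s['ft_force'],s['ft_torque'],s['opening'],s['grasp_force'])
T=R.from_rotvec(s['eef_rot']).as_matrix(); print(T.T@[0,0,1])
E
```

```text
11.2167 [0.51   0.0112 0.0816] [-0.      2.6535 -0.0008] [-1.8756 -1.4348  4.9267] [-0.1898  0.1635 -0.143 ] 0.01949838403636496 59.97760713100433
[-0.469  -0.0006 -0.8832]
```

Emit:
{"api": "send_rows", "payload": {
  "series": [
    [[-2.4,0,-4.4],[0,0,0],0],
    [[-7,0,-13.2],[0,0,0],0],
    [[-9.4,0,-17.6],[0,0,0],0],
    [[-9.4,0,-17.6],[0,0,0],0],
    [[-4.7,0,-8.8],[0,0,0],0],
    [[0,0,0],[0,0,0],0],
    [[0,0,0],[0,0,0],0],
    [[0,0,0],[0,0,0],0]
  ]
}}

```text
time_s: 11.88
position: [0.508, 0.0118, 0.1483]
eef_rot: [-0.0, 2.659, 0.001]
ft_force: [-0.8, -0.5, -5.5]
opening: 0.0194
grasp_force: 60.0
```

```bash
python3 - <<'E'
from h import *
s=monitor.get_state();print(s['time_s'],s['position'],s['eef_rot'],s['ft_force'],s['ft_torque'],s['opening'],s['grasp_force'],s['q'])
snap('side','s4.png'); im=cv2.imread('pics/s4.png')[150:300,170:370]; cv2.imwrite('pics/c4.png',cv2.resize(im,None,fx=3,fy=3))
E
```

```text
11.8833 [0.508  0.0118 0.1483] [-0.0001  2.6587  0.0008] [-0.7713 -0.5094 -5.5245] [ 0.0773  1.1859 -0.004 ] 0.019362309536383786 59.994213581085205 [-0.2014 -0.4645  2.3177  0.1284  0.8181 -1.8376]
```

View pics/c4.png

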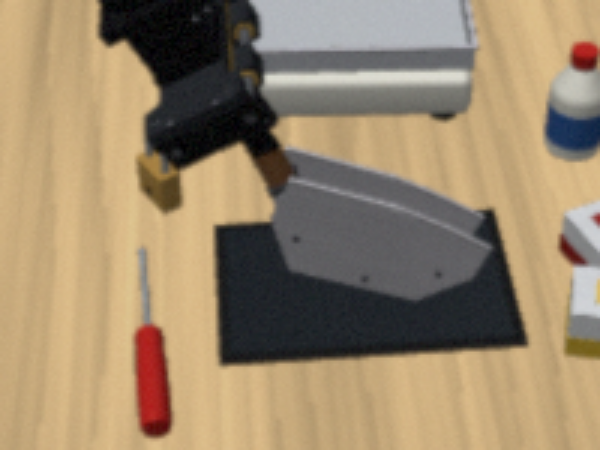

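```bash
cat >> h.py <<'E'
from scipy.optimize import least_squares
def fit(pts,heading,y0,x0=(.6,.07,.2)):
    "pts: list of (cupx,cupy,cupz,u,v) in side view -> x,z of origin along heading line, pitch"
    h=np.radians(heading)
    def W(p,q):
        t=p[2]; x=q[0]*np.cos(t)+q[2]*np.sin(t)+p[0]; z=-q[0]*np.sin(t)+q[2]*np.cos(t)+p[1]; y=q[1]+y0
        return [x*np.cos(h)-y*np.sin(h),x*np.sin(h)+y*np.cos(h),z]
    f=lambda p:np.concatenate([proj('side',W(p,q))-q[3:] for q in pts])
    s=least_squares(f,x0); print('x,z,pitch deg',s.x[:2],np.degrees(s.x[2]),'res px',s.fun); return s.x
E
python3 - <<'E'
from h import *
g=lambda x,y:(170+x/3-.3,150+y/3-.3)
fit([(.05,-.0205,0,*g(418,300)),(.084,-.0205,.072,*g(492,247)),(-.062,-.0205,0,*g(290,270)),(-.096,-.0205,.088,*g(277,180)),(.084,.0205,.072,*g(484,215))],0,.0112)
E
```

```text
x,z,pitch deg [0.5652 0.0275] 20.285954956423662 res px [-0.5149 -0.558  -0.834  -0.565  -0.4458  0.743   2.4943  1.222  -0.9152
 -1.2493]
```

In-grip slip: the scoop has sagged to about 20° nose-down, still with all five nuts (5.5 N). I'll treat scoop tilt as tool angle minus about 42°, then lift further, yaw 30° and go to the pan.

Emit:
{"api": "send_rows", "payload": {
  "series": [
    [[-4,0,-7],[0,0,0],0],
    [[-9,0,-18],[0,0,0],0],
    [[-12,0,-23],[0,0,0],0],
    [[-12,0,-23],[0,0,0],0],
    [[-12,0,-23],[0,0,0],0],
    [[-7,0,-13],[0,0,0],0],
    [[0,0,0],[-0.019,0,-0.036],0],
    [[0,0,0],[-0.037,0,-0.071],0]
  ]
}}

```text
time_s: 12.6
position: [0.5097, 0.0121, 0.2735]
eef_rot: [-0.165, 2.648, 0.038]
ft_force: [-0.7, -0.2, -6.3]
opening: 0.0196
grasp_force: 60.0
```

Emit:
{"api": "send_rows", "payload": {
  "series": [
    [[0,0,0],[-0.046,0,-0.089],0],
    [[0,0,0],[-0.046,0,-0.089],0],
    [[0,0,0],[-0.046,0,-0.089],0],
    [[0,0,0],[-0.032,0,-0.062],0],
    [[0,0,0],[-0.016,0,-0.028],0],
    [[0,0,0],[0,0,0],0],
    [[0,0,0],[0,0,0],0]
  ]
}}

```text
time_s: 13.18
position: [0.509, 0.0109, 0.271]
eef_rot: [-0.688, 2.577, 0.166]
ft_force: [-0.7, 0.2, -5.2]
opening: 0.0192
grasp_force: 60.0
```

```bash
python3 - <<'E'
from h import *
s=monitor.get_state();print(s['time_s'],s['position'],s['ft_force'],s['ft_torque'],s['q'])
plan([.433,.25,.29],30,62.2)
E
```

```text
13.1833 [0.509  0.0109 0.271 ] [-0.6758  0.1532 -5.2258] [-0.4621  1.032   0.0598] [-0.4199 -0.47    2.0904  0.4069  1.2451 -2.5904]
tcp target [0.4406 0.2544 0.2735] shift now-axes [-56.2672 245.2148  26.0532] turn [-0.0037 -0.0006 -0.0006] shift new-axes [-56.4005 245.0825  26.9928]
```

Emit:
{"api": "send_rows", "payload": {
  "series": [
    [[-2,10,1],[0,0,0],0],
    [[-5,20,2],[0,0,0],0],
    [[-7,30,3],[0,0,0],0],
    [[-7,33,4],[0,0,0],0],
    [[-7,33,4],[0,0,0],0],
    [[-7,33,4],[0,0,0],0],
    [[-7,33,4],[0,0,0],0],
    [[-7,28,3],[0,0,0],0]
  ]
}}

```text
time_s: 13.85
position: [0.4444, 0.2326, 0.2716]
eef_rot: [-0.691, 2.575, 0.17]
ft_force: [1.0, -0.9, -5.9]
opening: 0.0195
grasp_force: 60.0
```

Emit:
{"api": "send_rows", "payload": {
  "series": [
    [[-5,17,2],[0,0,0],0],
    [[-2,8,0],[0,0,0],0],
    [[0,0,0],[0,0,0],0],
    [[0,0,0],[0,0,0],0],
    [[0,0,0],[0,0,0],0]
  ]
}}

```text
time_s: 14.27
position: [0.4399, 0.2548, 0.2727]
eef_rot: [-0.691, 2.576, 0.167]
ft_force: [1.2, 0.5, -5.4]
opening: 0.0192
grasp_force: 60.0
```

```bash
python3 - <<'E'
from h import *
s=monitor.get_state();print(s['time_s'],s['position'],s['ft_force'],s['ft_torque'],s['q'])
plan([.433,.25,.29],30,62.2)
snap('side','s5.png'); im=cv2.imread('pics/s5.png')[60:260,180:400]; cv2.imwrite('pics/c5.png',cv2.resize(im,None,fx=3,fy=3))
E
```

```text
14.2667 [0.4399 0.2548 0.2727] [ 1.1932  0.5347 -5.3758] [-0.4599  0.9615 -0.0241] [ 0.2922 -0.5662  2.1478  0.1182  1.088  -1.8327]
tcp target [0.4406 0.2544 0.2735] shift now-axes [-0.6738 -0.6726 -0.4734] turn [-0.0027  0.0002  0.0014] shift new-axes [-0.6746 -0.6704 -0.4753]
```

View pics/c5.png

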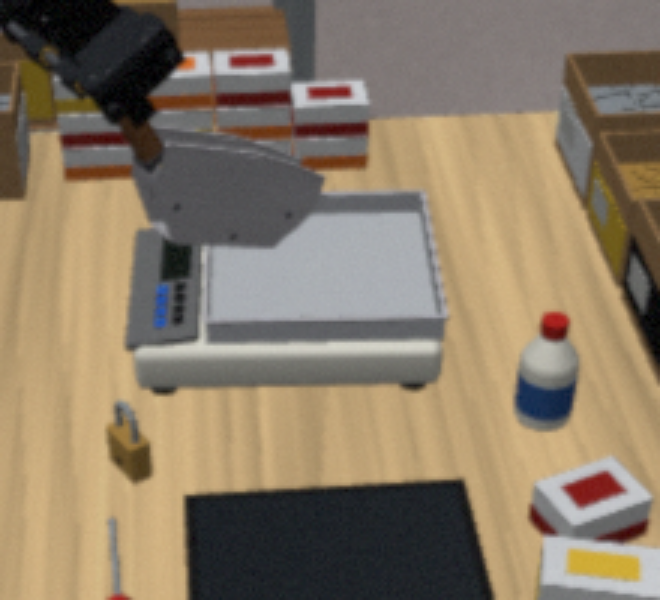

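```bash
python3 - <<'E'
from h import *
g=lambda x,y:(180+x/3-.3,60+y/3-.3)
x,z,t=fit([(.05,-.0205,0,*g(274,246)),(.084,-.0205,.072,*g(323,180)),(-.062,-.0205,0,*g(157,236)),],30,.0,(.6,.2,.3))
s=monitor.get_state();T=R.from_rotvec(s['eef_rot']).as_matrix();h=np.radians(30)
u=np.array([np.cos(h),np.sin(h),0])
for t in (t,np.radians(21)):
    W=lambda a,b: u*(x+a*np.cos(t)+b*np.sin(t))+[0,0,z-a*np.sin(t)+b*np.cos(t)]
    lip=W(.082,.047); print('lip',lip,'handle',W(-.118,.094),'grasp',s['position']-T[:,2]*.0187)
    # alternative: anchored at grasp=handle mid
    lip2=s['position']-T[:,2]*.0187+W(.082,.047)-W(-.118,.094); print('lip anchored',lip2,'to pan',lip2-[.591,.3418,0])
    L=T.T@(lip2-s['position']); print('L',L*1000)
    for d in (.0058,.03,.06,-.07): print(d,1000*(np.eye(3)-R.from_rotvec([0,d,0]).as_matrix())@L)
print('down',T.T@[0,0,-1])
E
```

```text
x,z,pitch deg [0.5589 0.159 ] 24.661374294040755 res px [-2.7868  0.174  -0.8387 -0.8344  3.2522  0.4608]
lip [0.5655 0.3265 0.1675] handle [0.4251 0.2454 0.2936] grasp [0.4326 0.25   0.2893]
lip anchored [0.5731 0.3311 0.1632] to pan [-0.0179 -0.0107  0.1632]
L [-84.5354   0.5397 168.5498]
0.0058 [-0.979   0.     -0.4875]
0.03 [-5.0938  0.     -2.4598]
0.06 [-10.259    0.      -4.7658]
-0.07 [11.5818  0.      6.3254]
lip [0.5649 0.3261 0.1735] handle [0.4178 0.2412 0.289 ] grasp [0.4326 0.25   0.2893]
lip anchored [0.5798 0.335  0.1738] to pan [-0.0112 -0.0068  0.1738]
L [-96.3205   0.5151 162.7692]
0.0058 [-0.9457  0.     -0.5559]
0.03 [-4.9257  0.     -2.8159]
0.06 [-9.9336  0.     -5.4829]
-0.07 [11.1487  0.      7.1356]
down [0.4666 0.003  0.8844]
```

Emit:
{"api": "send_rows", "payload": {
  "series": [
    [[-3.6,0,0.3],[0,0.03,0],0],
    [[-3.6,0,0.3],[0,0.03,0],0],
    [[-3.6,0,0.3],[0,0.03,0],0],
    [[-3.6,0,0.4],[0,0.03,0],0],
    [[-3.8,0,0.5],[0,0.03,0],0],
    [[-3.8,0,0.5],[0,0.03,0],0],
    [[-4,0,0.5],[0,0.03,0],0],
    [[-4,0,0.6],[0,0.03,0],0]
  ]
}}

```text
time_s: 14.98
position: [0.4665, 0.2684, 0.281]
eef_rot: [-0.748, 2.805, 0.088]
ft_force: [0.2, 0.3, -5.3]
opening: 0.0194
grasp_force: 60.0
```

Emit:
{"api": "send_rows", "payload": {
  "series": [
    [[-4.2,0,0.7],[0,0.03,0],0],
    [[-4.2,0,0.7],[0,0.03,0],0],
    [[-4.2,0,0.7],[0,0.03,0],0],
    [[-2.1,0,0.4],[0,0.015,0],0],
    [[0,0,0],[0,0,0],0],
    [[0,0,0],[0,0,0],0],
    [[0,0,0],[0,0,0],0],
    [[0,0,0],[0,0,0],0]
  ]
}}

```text
time_s: 15.65
position: [0.4781, 0.2764, 0.2814]
eef_rot: [-0.777, 2.902, 0.05]
ft_force: [0.8, 0.1, -4.7]
opening: 0.0195
grasp_force: 60.0
```

```bash
python3 - <<'E'
from h import *
s=monitor.get_state();print(s['time_s'],s['position'],s['ft_force'],s['ft_torque'],s['q'])
T=R.from_rotvec(s['eef_rot']).as_matrix(); print('below',np.degrees(np.arctan2(-T[2,2],T[0,2]*.866+T[1,2]*.5)))
snap('side','s6.png'); im=cv2.imread('pics/s6.png')[60:260,180:400]; cv2.imwrite('pics/c6.png',cv2.resize(im,None,fx=3,fy=3))
for L in([-.0845,0,.1685],[-.0963,0,.1628]): print('lip',s['position']+T@L)
E
```

```text
15.65 [0.4781 0.2764 0.2814] [ 0.8392  0.1284 -4.6504] [-0.194   0.4178  0.0065] [ 0.3688 -0.1255  1.7314  0.0189  1.3958 -1.7271]
below 81.91135188530536
lip [0.5714 0.3296 0.1265]
lip [0.5808 0.3351 0.1338]
```

View pics/c6.png

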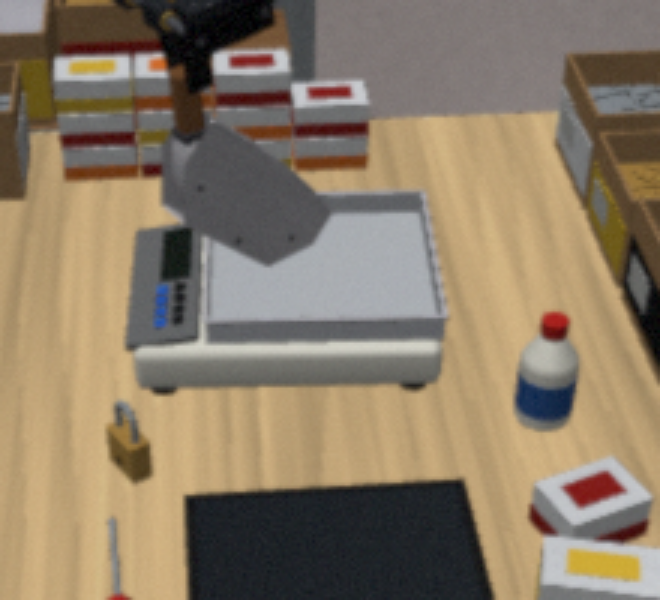

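The scoop is tipped about 43° with its lip over the pan's middle, all nuts still in it. Next I tip slowly, checking the averaged weight and brass-coloured pixels in the pan.

```bash
cat > chk.py <<'E'
from h import *
F=[];n=[]
for i in range(4):
    im=cams.camera('side' if i%2 else 'top'); s=monitor.get_state(); F.append(s['ft_force'][2])
    hsv=cv2.cvtColor(im,cv2.COLOR_RGB2HSV); m=cv2.inRange(hsv,(15,130,80),(32,255,255))
    m=m[125:180,245:330] if i%2 else m[155:238,110:200]; n.append(int((m>0).sum()))
T=R.from_rotvec(s['eef_rot']).as_matrix(); b=np.degrees(np.arctan2(-T[2,2],T[0,2]*.866+T[1,2]*.5))
print(round(s['time_s'],2),'fz',np.round(F,2),'mean',round(np.mean(F),2),'px top,side',n[:2],'below',round(b,1),'torque',s['ft_torque'],'lip',s['position']+T@[-.09,0,.166])
E
python3 chk.py
```

```text
15.9 fz [-5.48 -5.51 -5.31 -4.8 ] mean -5.27 px top,side [0, 0] below 81.9 torque [-0.1072  0.4145 -0.0564] lip [0.5759 0.3326 0.1299]
```

Emit:
{"api": "send_rows", "payload": {
  "series": [
    [[-1,0,-0.5],[0,0.006,0],0],
    [[-1,0,-0.5],[0,0.006,0],0],
    [[-1,0,-0.5],[0,0.006,0],0],
    [[-1,0,-0.5],[0,0.006,0],0],
    [[-1,0,-0.5],[0,0.006,0],0],
    [[-1,0,-0.5],[0,0.006,0],0],
    [[-1,0,-0.5],[0,0.006,0],0],
    [[-1,0,-0.5],[0,0.006,0],0]
  ]
}}

```text
time_s: 16.57
position: [0.485, 0.2806, 0.2863]
eef_rot: [-0.79, 2.948, 0.032]
ft_force: [0.2, -0.8, -5.0]
opening: 0.0195
grasp_force: 60.0
```

```bash
python3 chk.py
```

```text
16.77 fz [-4.99 -4.18 -5.11 -4.66] mean -4.73 px top,side [0, 0] below 84.7 torque [-0.1066  0.3165  0.0229] lip [0.576  0.3326 0.1293]
```

Emit:
{"api": "send_rows", "payload": {
  "series": [
    [[-1,0,-0.5],[0,0.006,0],0],
    [[-1,0,-0.5],[0,0.006,0],0],
    [[-1,0,-0.5],[0,0.006,0],0],
    [[-1,0,-0.5],[0,0.006,0],0],
    [[-1,0,-0.5],[0,0.006,0],0],
    [[-1,0,-0.5],[0,0.006,0],0],
    [[-1,0,-0.5],[0,0.006,0],0],
    [[-1,0,-0.5],[0,0.006,0],0]
  ]
}}

```text
time_s: 17.43
position: [0.4917, 0.2844, 0.2909]
eef_rot: [-0.802, 2.993, 0.013]
ft_force: [-0.5, 0.1, -5.1]
opening: 0.0196
grasp_force: 60.0
```

```bash
sed -i 's/(15,130,80)/(15,90,60)/; s/range(4)/range(6)/; s/hsv=cv2/cv2.imwrite("pics\/last%d.png"%(i%2),im[:,:,::-1]); hsv=cv2/' chk.py; python3 chk.py
```

```text
17.73 fz [-5.83 -5.95 -4.68 -4.87 -5.49 -5.19] mean -5.34 px top,side [11, 150] below 87.4 torque [-0.0135  0.1962  0.0401] lip [0.5759 0.3325 0.129 ]
```

Emit:
{"api": "send_rows", "payload": {
  "series": [
    [[-1,0,-0.5],[0,0.006,0],0],
    [[-1,0,-0.5],[0,0.006,0],0],
    [[-1,0,-0.5],[0,0.006,0],0],
    [[-1,0,-0.5],[0,0.006,0],0],
    [[-1,0,-0.5],[0,0.006,0],0],
    [[-1,0,-0.5],[0,0.006,0],0],
    [[-1,0,-0.5],[0,0.006,0],0],
    [[-1,0,-0.5],[0,0.006,0],0]
  ]
}}

```text
time_s: 18.4
position: [0.4985, 0.2884, 0.2951]
eef_rot: [0.812, -3.032, 0.006]
ft_force: [-0.6, -0.5, -5.3]
opening: 0.0192
grasp_force: 60.0
```

```bash
python3 chk.py
```

```text
18.7 fz [-5.22 -4.42 -6.31 -5.1  -5.54 -5.03] mean -5.27 px top,side [9, 159] below 90.2 torque [-0.001   0.1691  0.0373] lip [0.576  0.3325 0.1287]
```

Emit:
{"api": "send_rows", "payload": {
  "series": [
    [[-1,0,-0.5],[0,0.006,0],0],
    [[-1,0,-0.5],[0,0.006,0],0],
    [[-1,0,-0.5],[0,0.006,0],0],
    [[-1,0,-0.5],[0,0.006,0],0],
    [[-1,0,-0.5],[0,0.006,0],0]
  ]
}}

```text
time_s: 19.12
position: [0.5029, 0.291, 0.2976]
eef_rot: [0.804, -3.004, 0.018]
ft_force: [0.3, 0.5, -5.1]
opening: 0.0195
grasp_force: 60.0
```

```bash
python3 chk.py
```

```text
19.42 fz [-4.18 -4.03 -5.82 -4.32 -4.45 -3.4 ] mean -4.37 px top,side [17, 249] below 91.9 torque [0.005  0.1671 0.0338] lip [0.5761 0.3326 0.1286]
```

Emit:
{"api": "send_rows", "payload": {
  "series": [
    [[5.8,0,3],[0,-0.035,0],0],
    [[5.8,0,3],[0,-0.035,0],0],
    [[5.8,0,3],[0,-0.035,0],0],
    [[5.8,0,3],[0,-0.035,0],0],
    [[0,0,0],[0,0,0],0],
    [[0,0,0],[0,0,0],0]
  ]
}}

```text
time_s: 19.92
position: [0.4821, 0.2789, 0.2852]
eef_rot: [-0.786, 2.935, 0.037]
ft_force: [0.8, -0.8, -4.4]
opening: 0.0196
grasp_force: 60.0
```

```bash
sed -i 's/range(6)/range(8)/' chk.py; python3 chk.py; python3 - <<'E'
import cv2,numpy as np
a=cv2.imread('pics/last0.png')[140:250,95:215];b=cv2.imread('pics/last1.png')[110:200,200:340]
c=np.zeros((440,800,3),np.uint8);a=cv2.resize(a,None,fx=3.5,fy=3.5);b=cv2.resize(b,None,fx=2.7,fy=2.7);c[:a.shape[0],:a.shape[1]]=a;c[:b.shape[0],422:422+b.shape[1]]=b
cv2.imwrite('pics/c7.png',c)
E
```

```text
20.32 fz [-4.21 -4.91 -4.44 -4.76 -4.55 -4.87 -4.2  -6.  ] mean -4.74 px top,side [9, 237] below 83.9 torque [-0.1161  0.3624 -0.0261] lip [0.5761 0.3325 0.1294]
```

```bash
cat > blob.py <<'E'
from h import *
for i,(base,sl) in enumerate((('pics/top0.png',(150,110,90,95)),('pics/s6.png',(115,225,75,110)))):
    y,x,hh,ww=sl; A=cv2.imread(base)[y:y+hh,x:x+ww].astype(int);B=cv2.imread('pics/last%d.png'%i)[y:y+hh,x:x+ww].astype(int)
    yel=((B[:,:,2]-B[:,:,0]>35)&(A[:,:,2]-A[:,:,0]<25)).astype(np.uint8)
    n,_,st,c=cv2.connectedComponentsWithStats(yel)
    print(('top','side')[i],[(np.round(c[k]+[x,y]).astype(int).tolist(),st[k][2:5].tolist()) for k in range(1,n) if st[k][4]>12])
E
python3 blob.py; python3 -c "
from h import *; print(proj('side',[.6,.345,.08]),proj('top',[.6,.345,.08]))"
```

```text
top [([150, 202], [32, 78, 370]), ([127, 197], [49, 76, 1470]), ([150, 189], [10, 22, 23]), ([132, 221], [10, 5, 16]), ([124, 224], [8, 3, 13])]
side [([236, 128], [8, 15, 25]), ([291, 147], [13, 10, 93])]
[289.8321 146.4132] [151.4645 190.1789]
```

The side camera shows one blob of 93 px at (291,147) in the pan, and the weight is about 4.6 N. So one nut is out. I'll tip on.

Emit:
{"api": "send_rows", "payload": {
  "series": [
    [[-2,0,-1],[0,0.012,0],0],
    [[-2,0,-1],[0,0.012,0],0],
    [[-2,0,-1],[0,0.012,0],0],
    [[-2,0,-1],[0,0.012,0],0],
    [[-2,0,-1],[0,0.012,0],0],
    [[-2,0,-1],[0,0.012,0],0],
    [[-2,0,-1],[0,0.012,0],0],
    [[-2,0,-1],[0,0.012,0],0]
  ]
}}

```text
time_s: 20.98
position: [0.4965, 0.2873, 0.2941]
eef_rot: [-0.81, 3.025, -0.001]
ft_force: [0.4, 0.0, -5.0]
opening: 0.0197
grasp_force: 60.0
```

Emit:
{"api": "send_rows", "payload": {
  "series": [
    [[-1,0,-0.5],[0,0.006,0],0],
    [[-1,0,-0.5],[0,0.006,0],0],
    [[-1,0,-0.5],[0,0.006,0],0],
    [[-1,0,-0.5],[0,0.006,0],0],
    [[-1,0,-0.5],[0,0.006,0],0],
    [[-1,0,-0.5],[0,0.006,0],0]
  ]
}}

```text
time_s: 21.48
position: [0.5015, 0.2901, 0.2971]
eef_rot: [0.806, -3.011, 0.015]
ft_force: [0.3, -0.1, -4.7]
opening: 0.0195
grasp_force: 60.0
```

```bash
python3 chk.py; python3 blob.py
```

```text
21.88 fz [-4.18 -5.48 -4.44 -3.82 -4.29 -4.52 -4.21 -3.82] mean -4.34 px top,side [19, 253] below 91.4 torque [ 0.042   0.1182 -0.0356] lip [0.5759 0.3325 0.1288]
top [([129, 192], [41, 90, 549]), ([139, 195], [40, 90, 452]), ([114, 181], [11, 11, 59])]
side [([240, 126], [15, 20, 154]), ([291, 147], [13, 11, 94])]
```

Emit:
{"api": "send_rows", "payload": {
  "series": [
    [[-1,0,-0.5],[0,0.006,0],0],
    [[-1,0,-0.5],[0,0.006,0],0],
    [[-1,0,-0.5],[0,0.006,0],0],
    [[-1,0,-0.5],[0,0.006,0],0],
    [[-1,0,-0.5],[0,0.006,0],0]
  ]
}}

```text
time_s: 22.3
position: [0.506, 0.2927, 0.2994]
eef_rot: [0.799, -2.983, 0.027]
ft_force: [0.7, -0.5, -4.0]
opening: 0.0195
grasp_force: 60.0
```

```bash
python3 chk.py; python3 blob.py
```

```text
22.7 fz [-3.22 -4.16 -4.12 -4.02 -5.55 -4.95 -4.29 -4.81] mean -4.39 px top,side [28, 254] below 93.2 torque [0.0483 0.0614 0.0124] lip [0.5759 0.3325 0.1286]
top [([130, 208], [41, 90, 695]), ([137, 195], [41, 90, 453]), ([112, 170], [6, 9, 32])]
side [([240, 125], [15, 19, 175]), ([291, 147], [13, 10, 91])]
```

Emit:
{"api": "send_rows", "payload": {
  "series": [
    [[-1,0,-0.5],[0,0.006,0],0],
    [[-1,0,-0.5],[0,0.006,0],0],
    [[-1,0,-0.5],[0,0.006,0],0],
    [[-1,0,-0.5],[0,0.006,0],0],
    [[-1,0,-0.5],[0,0.006,0],0],
    [[-1,0,-0.5],[0,0.006,0],0]
  ]
}}

```text
time_s: 23.2
position: [0.5114, 0.2958, 0.3019]
eef_rot: [0.79, -2.949, 0.041]
ft_force: [0.7, -0.0, -4.0]
opening: 0.0192
grasp_force: 60.0
```

```bash
sed -i 's/range(8)/range(6)/' chk.py; python3 chk.py; python3 blob.py
```

```text
23.5 fz [-4.85 -5.41 -4.29 -3.66 -4.25 -4.53] mean -4.5 px top,side [34, 259] below 95.2 torque [ 0.1062 -0.0207  0.0061] lip [0.5759 0.3325 0.1284]
top [([126, 213], [41, 90, 921]), ([135, 195], [43, 90, 452])]
side [([240, 125], [15, 19, 198]), ([291, 147], [13, 10, 91])]
```

Emit:
{"api": "send_rows", "payload": {
  "series": [
    [[-1,0,-0.5],[0,0.006,0],0],
    [[-1,0,-0.5],[0,0.006,0],0],
    [[-1,0,-0.5],[0,0.006,0],0],
    [[-1,0,-0.5],[0,0.006,0],0],
    [[-1,0,-0.5],[0,0.006,0],0],
    [[-1,0,-0.5],[0,0.006,0],0]
  ]
}}

```text
time_s: 24.0
position: [0.5168, 0.299, 0.3043]
eef_rot: [0.781, -2.916, 0.055]
ft_force: [-0.4, 0.1, -4.9]
opening: 0.0193
grasp_force: 60.0
```

```bash
python3 chk.py; python3 blob.py
```

```text
24.3 fz [-4.67 -5.15 -5.04 -4.3  -4.2  -4.29] mean -4.61 px top,side [40, 256] below 97.3 torque [ 0.0672 -0.0054 -0.0195] lip [0.5759 0.3324 0.1281]
top [([132, 190], [39, 82, 405]), ([123, 205], [36, 78, 775]), ([152, 199], [4, 6, 13]), ([124, 236], [28, 11, 184])]
side [([241, 124], [15, 19, 223]), ([291, 147], [13, 10, 92])]
```

Emit:
{"api": "send_rows", "payload": {
  "series": [
    [[-1,0,-0.5],[0,0.006,0],0],
    [[-1,0,-0.5],[0,0.006,0],0],
    [[-1,0,-0.5],[0,0.006,0],0],
    [[-1,0,-0.5],[0,0.006,0],0],
    [[-1,0,-0.5],[0,0.006,0],0],
    [[-1,0,-0.5],[0,0.006,0],0]
  ]
}}

```text
time_s: 24.8
position: [0.5223, 0.3022, 0.3064]
eef_rot: [0.771, -2.882, 0.068]
ft_force: [0.3, 0.2, -4.3]
opening: 0.0196
grasp_force: 60.0
```

```bash
python3 chk.py; python3 blob.py
```

```text
25.1 fz [-3.8  -4.13 -3.89 -3.76 -4.32 -3.51] mean -3.9 px top,side [26, 350] below 99.4 torque [ 0.1484 -0.1128 -0.0349] lip [0.5759 0.3325 0.128 ]
top [([128, 184], [35, 70, 345]), ([120, 196], [30, 64, 576]), ([122, 231], [31, 22, 480])]
side [([241, 124], [16, 19, 243]), ([285, 149], [25, 15, 188])]
```

Second nut is out (3.9 N, blob doubled to 188 px). Ease back 8°, check, then tip on.

Emit:
{"api": "send_rows", "payload": {
  "series": [
    [[5.8,0,3],[0,-0.035,0],0],
    [[5.8,0,3],[0,-0.035,0],0],
    [[5.8,0,3],[0,-0.035,0],0],
    [[5.8,0,3],[0,-0.035,0],0],
    [[0,0,0],[0,0,0],0]
  ]
}}

```text
time_s: 25.52
position: [0.4992, 0.2891, 0.297]
eef_rot: [0.807, -3.014, 0.014]
ft_force: [-0.3, -0.5, -3.6]
opening: 0.0195
grasp_force: 60.0
```

```bash
python3 chk.py; python3 blob.py
```

```text
25.82 fz [-3.3  -3.19 -3.31 -4.3  -4.07 -3.52] mean -3.62 px top,side [19, 338] below 91.4 torque [ 0.0317  0.0902 -0.0115] lip [0.5764 0.3326 0.129 ]
top [([127, 190], [41, 90, 610]), ([139, 195], [40, 90, 452])]
side [([240, 126], [15, 19, 157]), ([285, 149], [25, 15, 188])]
```

Emit:
{"api": "send_rows", "payload": {
  "series": [
    [[-2,0,-1],[0,0.012,0],0],
    [[-2,0,-1],[0,0.012,0],0],
    [[-2,0,-1],[0,0.012,0],0],
    [[-2,0,-1],[0,0.012,0],0],
    [[-2,0,-1],[0,0.012,0],0],
    [[-2,0,-1],[0,0.012,0],0],
    [[-2,0,-1],[0,0.012,0],0],
    [[-2,0,-1],[0,0.012,0],0]
  ]
}}

```text
time_s: 26.48
position: [0.5156, 0.2983, 0.304]
eef_rot: [0.782, -2.923, 0.052]
ft_force: [-0.2, 0.3, -4.6]
opening: 0.0192
grasp_force: 60.0
```

Emit:
{"api": "send_rows", "payload": {
  "series": [
    [[-1,0,-0.5],[0,0.006,0],0],
    [[-1,0,-0.5],[0,0.006,0],0],
    [[-1,0,-0.5],[0,0.006,0],0],
    [[-1,0,-0.5],[0,0.006,0],0],
    [[-1,0,-0.5],[0,0.006,0],0],
    [[-1,0,-0.5],[0,0.006,0],0]
  ]
}}

```text
time_s: 26.98
position: [0.5208, 0.3014, 0.3062]
eef_rot: [0.774, -2.89, 0.065]
ft_force: [0.5, 0.1, -3.6]
opening: 0.0195
grasp_force: 60.0
```

```bash
python3 chk.py; python3 blob.py
```

```text
27.28 fz [-3.49 -4.1  -2.49 -3.53 -4.64 -3.25] mean -3.58 px top,side [32, 348] below 98.9 torque [ 0.1183 -0.1051 -0.0342] lip [0.5758 0.3324 0.1282]
top [([129, 185], [36, 72, 361]), ([121, 198], [32, 67, 627]), ([153, 200], [4, 4, 13]), ([123, 232], [31, 20, 420])]
side [([241, 124], [16, 20, 240]), ([285, 149], [25, 15, 186])]
```

Emit:
{"api": "send_rows", "payload": {
  "series": [
    [[-1,0,-0.5],[0,0.006,0],0],
    [[-1,0,-0.5],[0,0.006,0],0],
    [[-1,0,-0.5],[0,0.006,0],0],
    [[-1,0,-0.5],[0,0.006,0],0],
    [[-1,0,-0.5],[0,0.006,0],0],
    [[-1,0,-0.5],[0,0.006,0],0]
  ]
}}

```text
time_s: 27.78
position: [0.5265, 0.3046, 0.308]
eef_rot: [0.764, -2.855, 0.078]
ft_force: [-0.0, 0.2, -4.3]
opening: 0.0189
grasp_force: 60.0
```

```bash
python3 chk.py; python3 blob.py
```

```text
28.08 fz [-3.54 -4.06 -4.6  -3.41 -3.2  -3.66] mean -3.75 px top,side [31, 345] below 101.0 torque [ 0.1506 -0.1334  0.0273] lip [0.5758 0.3324 0.128 ]
top [([126, 179], [31, 61, 297]), ([118, 189], [27, 55, 434]), ([122, 227], [32, 31, 675])]
side [([241, 124], [17, 19, 260]), ([285, 149], [25, 15, 187])]
```

Emit:
{"api": "send_rows", "payload": {
  "series": [
    [[-1,0,-0.5],[0,0.006,0],0],
    [[-1,0,-0.5],[0,0.006,0],0],
    [[-1,0,-0.5],[0,0.006,0],0],
    [[-1,0,-0.5],[0,0.006,0],0],
    [[-1,0,-0.5],[0,0.006,0],0]
  ]
}}

```text
time_s: 28.5
position: [0.5312, 0.3073, 0.3095]
eef_rot: [0.757, -2.827, 0.089]
ft_force: [-0.8, -0.1, -3.4]
opening: 0.0196
grasp_force: 60.0
```

```bash
python3 chk.py; python3 blob.py
```

```text
28.8 fz [-3.93 -3.2  -5.18 -3.7  -3.79 -4.54] mean -4.06 px top,side [47, 350] below 102.7 torque [ 0.2707 -0.144   0.0432] lip [0.5758 0.3324 0.1278]
top [([123, 175], [26, 52, 247]), ([117, 182], [22, 43, 295]), ([147, 201], [7, 10, 34]), ([122, 224], [34, 40, 849])]
side [([242, 123], [19, 19, 271]), ([285, 149], [25, 15, 187])]
```

Emit:
{"api": "send_rows", "payload": {
  "series": [
    [[-1,0,-0.5],[0,0.006,0],0],
    [[-1,0,-0.5],[0,0.006,0],0],
    [[-1,0,-0.5],[0,0.006,0],0],
    [[-1,0,-0.5],[0,0.006,0],0],
    [[-1,0,-0.5],[0,0.006,0],0]
  ]
}}

```text
time_s: 29.22
position: [0.5359, 0.31, 0.3108]
eef_rot: [0.749, -2.799, 0.099]
ft_force: [-0.5, -0.4, -3.5]
opening: 0.0192
grasp_force: 60.0
```

```bash
python3 chk.py; python3 blob.py
```

```text
29.52 fz [-3.26 -3.25 -4.43 -3.47 -4.18 -3.94] mean -3.75 px top,side [45, 345] below 104.4 torque [ 0.2091 -0.1849  0.0025] lip [0.5757 0.3324 0.1276]
top [([121, 171], [22, 42, 198]), ([116, 176], [18, 32, 161]), ([146, 190], [5, 5, 15]), ([122, 221], [35, 49, 987]), ([143, 198], [12, 13, 76])]
side [([242, 123], [20, 19, 285]), ([285, 149], [25, 15, 189])]
```

Emit:
{"api": "send_rows", "payload": {
  "series": [
    [[-1,0,-0.5],[0,0.006,0],0],
    [[-1,0,-0.5],[0,0.006,0],0],
    [[-1,0,-0.5],[0,0.006,0],0],
    [[-1,0,-0.5],[0,0.006,0],0],
    [[-1,0,-0.5],[0,0.006,0],0]
  ]
}}

```text
time_s: 29.93
position: [0.5407, 0.3128, 0.312]
eef_rot: [0.741, -2.771, 0.11]
ft_force: [0.2, 0.9, -2.4]
opening: 0.019
grasp_force: 60.0
```

```bash
python3 chk.py; python3 blob.py
```

```text
30.23 fz [-3.82 -2.84 -3.06 -2.15 -3.56 -2.9 ] mean -3.05 px top,side [47, 396] below 106.1 torque [ 0.2525 -0.238   0.0664] lip [0.5757 0.3324 0.1274]
top [([119, 166], [18, 33, 147]), ([115, 173], [14, 23, 96]), ([140, 193], [16, 18, 131]), ([145, 187], [4, 7, 20]), ([122, 220], [35, 54, 1091])]
side [([242, 123], [21, 19, 297]), ([286, 147], [25, 19, 245])]
```

Third nut is out (3.05 N, three-nut blob). Ease back and rise.

Emit:
{"api": "send_rows", "payload": {
  "series": [
    [[5.8,0,3],[0,-0.035,0],0],
    [[5.8,0,3],[0,-0.035,0],0],
    [[5.8,0,3],[0,-0.035,0],0],
    [[5.8,0,3],[0,-0.035,0],0],
    [[6.6,0,0],[0,-0.04,0],0],
    [[6.6,0,-3],[0,-0.04,0],0],
    [[6.6,0,-4],[0,-0.04,0],0],
    [[6.6,0,-4],[0,-0.04,0],0]
  ]
}}

```text
time_s: 30.9
position: [0.4956, 0.2869, 0.3189]
eef_rot: [-0.807, 3.015, 0.003]
ft_force: [-0.3, 0.7, -3.4]
opening: 0.0194
grasp_force: 60.0
```

Emit:
{"api": "send_rows", "payload": {
  "series": [
    [[5,0,-6],[0,-0.04,0],0],
    [[5,0,-6],[0,-0.04,0],0],
    [[5,0,-6],[0,-0.04,0],0],
    [[5,0,-6],[0,-0.04,0],0],
    [[5,0,-6],[0,-0.04,0],0],
    [[4,0,-6],[0,-0.04,0],0],
    [[0,0,0],[0,0,0],0],
    [[0,0,0],[0,0,0],0]
  ]
}}

```text
time_s: 31.57
position: [0.467, 0.2704, 0.3516]
eef_rot: [-0.748, 2.791, 0.092]
ft_force: [0.2, -0.8, -3.2]
opening: 0.0193
grasp_force: 60.0
```

```bash
python3 chk.py; python3 blob.py; python3 - <<'E'
from h import *
print(monitor.get_state()['q']); plan([.502,.012,.29],0,75);
E
```

```text
31.87 fz [-3.06 -2.75 -3.58 -4.07 -3.15 -3.16] mean -3.3 px top,side [81, 408] below 75.3 torque [-0.1969  0.4281  0.0051] lip [0.58   0.3352 0.2125]
top [([154, 186], [7, 11, 19]), ([142, 189], [12, 12, 55]), ([159, 219], [19, 43, 213]), ([152, 220], [18, 41, 204]), ([130, 225], [44, 35, 1168]), ([161, 212], [5, 13, 13])]
side [([245, 123], [34, 19, 345]), ([278, 122], [11, 5, 33]), ([286, 147], [25, 19, 250])]
[ 0.3506 -0.2719  1.7462  0.0414  1.4138 -1.7452]
tcp target [0.5068 0.012  0.2719] shift now-axes [ 112.564  -243.5078   52.0544] turn [ 0.1315 -0.0041  0.5066] shift new-axes [ -17.4007 -258.9144   85.6558]
```

Emit:
{"api": "send_rows", "payload": {
  "series": [
    [[0,0,0],[0.015,0,0.057],0],
    [[0,0,0],[0.026,0,0.1],0],
    [[0,0,0],[0.026,0,0.1],0],
    [[0,0,0],[0.026,0,0.1],0],
    [[0,0,0],[0.026,0,0.1],0],
    [[0,0,0],[0.013,0,0.05],0],
    [[0,0,0],[0,0,0],0],
    [[0,0,0],[0,0,0],0]
  ]
}}

```text
time_s: 32.53
position: [0.4677, 0.2713, 0.3504]
eef_rot: [-0.003, 2.883, -0.001]
ft_force: [-0.3, 0.3, -3.4]
opening: 0.0194
grasp_force: 60.0
```

```bash
python3 - <<'E'
from h import *
s=monitor.get_state(); print(s['position'],s['ft_force'],s['q']); plan([.515,.012,.33],0,75.3)
E
```

```text
[0.4677 0.2713 0.3504] [-0.3173  0.2831 -3.4076] [ 0.458  -0.2343  1.7155 -0.1149  1.4286 -1.1119]
tcp target [0.5197 0.012  0.3119] shift now-axes [ -39.9222 -259.3812   50.6494] turn [-0.0005  0.002   0.0022] shift new-axes [ -40.5838 -259.3208   50.4326]
```

Emit:
{"api": "send_rows", "payload": {
  "series": [
    [[-2,-10,1],[0,0,0],0],
    [[-4,-22,4],[0,0,0],0],
    [[-5,-32,6],[0,0,0],0],
    [[-5,-32,6],[0,0,0],0],
    [[-5,-32,6],[0,0,0],0],
    [[-5,-32,7],[0,0,0],0],
    [[-5,-32,7],[0,0,0],0],
    [[-4,-32,7],[0,0,0],0]
  ]
}}

```text
time_s: 33.2
position: [0.5127, 0.0441, 0.3176]
eef_rot: [-0.0, 2.881, -0.002]
ft_force: [-0.2, 0.2, -3.0]
opening: 0.0196
grasp_force: 60.0
```

Emit:
{"api": "send_rows", "payload": {
  "series": [
    [[-3,-22,4],[0,-0.03,0],0],
    [[-2,-13,2],[0,-0.06,0],0],
    [[0,0,0],[0,-0.06,0],0],
    [[0,0,0],[0,-0.06,0],0],
    [[0,0,0],[0,-0.06,0],0],
    [[0,0,0],[0,-0.06,0],0],
    [[0,0,0],[0,-0.06,0],0],
    [[0,0,0],[0,0,0],0]
  ]
}}

```text
time_s: 33.87
position: [0.5171, 0.0109, 0.3107]
eef_rot: [0.0, 2.492, -0.003]
ft_force: [-1.4, -0.6, -4.1]
opening: 0.0195
grasp_force: 60.0
```

```bash
python3 - <<'E'
from h import *
s=monitor.get_state(); print(s['position'],s['ft_force'],s['ft_torque'],s['q']); plan([.515,.012,.20],0,52.9)
T=R.from_rotvec(s['eef_rot']).as_matrix(); print('below',np.degrees(np.arctan2(-T[2,2],T[0,2])),'down',T.T@[0,0,-1])
E
```

```text
[0.5171 0.0109 0.3107] [-1.4404 -0.5823 -4.1369] [ 0.0272  1.4137 -0.0242] [-0.2311 -0.7058  2.2154  0.1627  1.0014 -1.8447]
tcp target [0.5263 0.012  0.1851] shift now-axes [ 68.642    1.3038 105.5631] turn [-0.0021  0.0016  0.0004] shift new-axes [ 68.4736   1.059  105.6751]
below 52.808358480349824 down [0.6045 0.0019 0.7966]
```

Emit:
{"api": "send_rows", "payload": {
  "series": [
    [[6,0,9],[0,0,0],0],
    [[12,0,18],[0,0,0],0],
    [[14,0,21],[0,0,0],0],
    [[14,0,21],[0,0,0],0],
    [[14,0,21],[0,0,0],0],
    [[12,0,19],[0,0,0],0],
    [[0,0,0],[0,0,0],0],
    [[0,0,0],[0,0,0],0]
  ]
}}

```text
time_s: 34.53
position: [0.5267, 0.0117, 0.1807]
eef_rot: [0.0, 2.497, -0.0]
ft_force: [0.3, 0.4, -3.0]
opening: 0.0192
grasp_force: 60.0
```

```bash
python3 - <<'E'
from h import *
s=monitor.get_state(); print(s['position'],s['ft_force'],s['q'])
T=R.from_rotvec(s['eef_rot']).as_matrix(); print('below',np.degrees(np.arctan2(-T[2,2],T[0,2])),'down',T.T@[0,0,-1],'grasp',s['position']-T[:,2]*.0187)
snap('side','s8.png'); im=cv2.imread('pics/s8.png')
a=cv2.resize(im[130:290,170:370],None,fx=3,fy=3,interpolation=cv2.INTER_CUBIC); b=cv2.resize(im[115:190,230:350],(190,119)); c=np.zeros((480,795,3),np.uint8); c[:,:600]=a; c[:119,603:793]=b
cv2.imwrite('pics/c8.png',c)
E
```

```text
[0.5267 0.0117 0.1807] [ 0.3068  0.3716 -3.004 ] [-0.2221 -0.5818  2.3873  0.2031  0.714  -1.9038]
below 53.088027739020504 down [0.6006 0.0002 0.7996] grasp [0.5155 0.0118 0.1956]
```

View pics/c8.png

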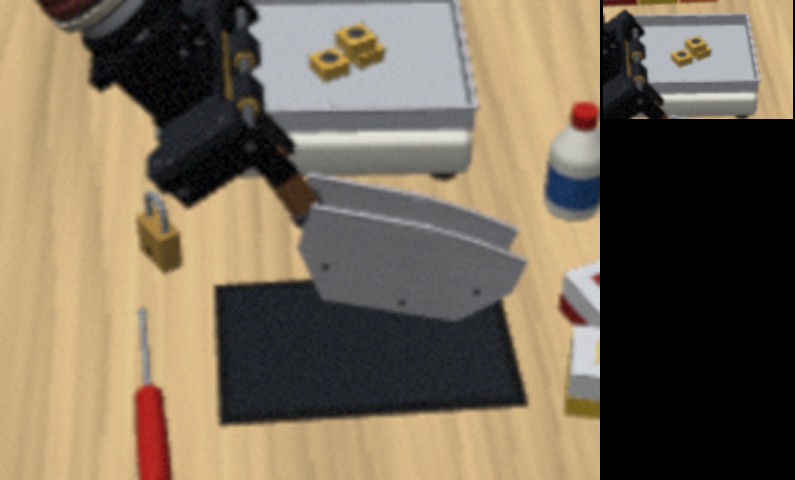

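Three nuts lie in the pan (one stacked on another). The scoop is held over the mat, tipped somewhat nose-down.

```bash
python3 - <<'E'
from h import *
g=lambda x,y:(170+x/3-.3,130+y/3-.3)
x,z,t=fit([(.05,-.0205,0,*g(460,321)),(.084,-.0205,.072,*g(526,262)),(-.062,-.0205,0,*g(321,298)),(.084,.0205,.072,*g(517,230))],0,.012)
c,s=np.cos(t),np.sin(t); print('foot front',x+.05*c,z-.05*s,'handle',x-.118*c+.094*s,z+.118*s+.094*c)
E
```

```text
x,z,pitch deg [0.5946 0.0644] 16.517648121959198 res px [-1.4355 -0.1208  0.3711  0.069   0.7958  0.5194  0.2331 -0.5025]
foot front 0.6425812822463782 0.050144509201125904 handle 0.5082394738622711 0.18802952840222634
```

Emit:
{"api": "send_rows", "payload": {
  "series": [
    [[6,0,8],[0,0,0],0],
    [[9,0,12],[0,0,0],0],
    [[6,0,8],[0,0,0],0],
    [[4,0,6],[0,0,0],0],
    [[3,0,4],[0,0,0],0],
    [[2,0,3],[0,0,0],0],
    [[0,0,0],[0,0,0],0]
  ]
}}

```text
time_s: 35.17
position: [0.5287, 0.0116, 0.1319]
eef_rot: [0.0, 2.492, -0.001]
ft_force: [0.4, 0.1, -3.5]
opening: 0.019
grasp_force: 60.0
```

Emit:
{"api": "send_rows", "payload": {
  "series": [
    [[1.8,0,2.4],[0,0,0],0],
    [[1.8,0,2.4],[0,0,0],0],
    [[1.8,0,2.4],[0,0,0],0],
    [[1.8,0,2.4],[0,0,0],0],
    [[0,0,0],[0,0,0],0]
  ]
}}

```text
time_s: 35.58
position: [0.5303, 0.0112, 0.1218]
eef_rot: [0.001, 2.488, -0.002]
ft_force: [0.9, 0.3, 0.8]
opening: 0.0193
grasp_force: 60.0
```

```bash
python3 - <<'E'
from h import *
s=monitor.get_state(); print(s['position'],s['ft_force'],s['ft_torque'],s['q'])
T=R.from_rotvec(s['eef_rot']).as_matrix(); print('grasp',s['position']-T[:,2]*.0187)
E
```

```text
[0.5303 0.0112 0.1218] [0.8563 0.316  0.8249] [ 0.1031 -0.311   0.0478] [-0.2214 -0.4778  2.4476  0.2574  0.5441 -1.9689]
grasp [0.519  0.0112 0.1366]
```

Emit:
{"api": "send_rows", "payload": {
  "series": [
    [[1.5,0,2],[0,0,0],0],
    [[1.5,0,2],[0,0,0],0],
    [[1.5,0,2],[0,0,0],0],
    [[1.5,0,2],[0,0,0],0],
    [[0,0,0],[0,0,0],0]
  ]
}}

```text
time_s: 36.0
position: [0.5301, 0.0112, 0.1115]
eef_rot: [0.001, 2.488, -0.002]
ft_force: [0.1, -0.6, 2.4]
opening: 0.0192
grasp_force: 60.0
```

```bash
python3 - <<'E'
from h import *
s=monitor.get_state(); print(s['position'],s['ft_force'],s['ft_torque'],s['q'],s['grasp_force'])
E
```

```text
[0.5301 0.0112 0.1115] [ 0.1022 -0.5578  2.3594] [-0.028  -0.3207 -0.0984] [-0.2214 -0.4564  2.4555  0.2699  0.5167 -1.9837] 60.001158714294434
```

Emit:
{"api": "send_rows", "payload": {
  "series": [
    [[1.8,0,2.4],[0,0,0],0],
    [[1.8,0,2.4],[0,0,0],0],
    [[1.8,0,2.4],[0,0,0],0],
    [[1.8,0,2.4],[0,0,0],0],
    [[1.8,0,2.4],[0,0,0],0],
    [[1.8,0,2.4],[0,0,0],0],
    [[0,0,0],[0,0,0],0]
  ]
}}

```text
time_s: 36.58
position: [0.5295, 0.0114, 0.0924]
eef_rot: [0.001, 2.49, -0.002]
ft_force: [1.1, 0.1, 1.0]
opening: 0.0196
grasp_force: 60.0
```

Emit:
{"api": "send_rows", "payload": {
  "series": [
    [[1.2,0,1.6],[0,0,0],0],
    [[1.2,0,1.6],[0,0,0],0],
    [[0,0,0],[0,0,0],0],
    [[0,0,0],[0,0,0],0]
  ]
}}

```text
time_s: 36.92
position: [0.5294, 0.0114, 0.0885]
eef_rot: [0.001, 2.491, -0.002]
ft_force: [0.5, -0.0, 0.9]
opening: 0.019
grasp_force: 60.0
```

```bash
python3 - <<'E'
from h import *
s=monitor.get_state(); print(s['position'],s['ft_force'],s['ft_torque'],s['q'],s['grasp_force'])
E
```

```text
[0.5294 0.0114 0.0885] [ 0.5404 -0.0175  0.8532] [-0.0029 -0.4403 -0.0031] [-0.2213 -0.404   2.4704  0.305   0.4542 -2.0235] 60.00047206878662
```

Keep pressing gently until the foot seats.

Emit:
{"api": "send_rows", "payload": {
  "series": [
    [[0.9,0,1.2],[0,0,0],0],
    [[0.9,0,1.2],[0,0,0],0],
    [[0,0,0],[0,0,0],0],
    [[0,0,0],[0,0,0],0]
  ]
}}

```text
time_s: 37.25
position: [0.5297, 0.0114, 0.0859]
eef_rot: [0.001, 2.49, -0.002]
ft_force: [-1.1, 0.3, 4.0]
opening: 0.0193
grasp_force: 60.0
```

Emit:
{"api": "send_rows", "payload": {
  "series": [
    [[0.6,0,0.8],[0,0,0],0],
    [[0.6,0,0.8],[0,0,0],0],
    [[0,0,0],[0,0,0],0],
    [[0,0,0],[0,0,0],0]
  ]
}}

```text
time_s: 37.58
position: [0.5313, 0.0112, 0.086]
eef_rot: [0.0, 2.486, -0.003]
ft_force: [-6.0, 0.8, 14.4]
opening: 0.0193
grasp_force: 60.0
```

```bash
python3 - <<'E'
from h import *
s=monitor.get_state(); print(s['position'],s['ft_force'],s['ft_torque'],s['q'])
im=snap('side','s9.png'); snap('top','t9.png')
# slope of the bright near cheek's foot edge: last grey column pixel above black mat
for u in range(270,330,6):
    col=im[180:260,u].astype(int).sum(1); d=np.diff(col); k=np.argmin(d); print(u,180+k,d[k],end='; ')
print([proj('side',[.637+a,.012-.0205,.004]).round(1) for a in (-.062,.05)])
E
```

```text
[0.5313 0.0112 0.086 ] [-6.0257  0.8261 14.4379] [ 0.1161 -0.5891  0.1253] [-0.221  -0.3929  2.4709  0.3153  0.439  -2.0346]
270 208 -168; 276 218 -110; 282 216 -165; 288 226 -182; 294 215 -200; 300 215 -166; 306 225 -156; 312 214 -178; 318 214 -161; 324 214 -195; [array([293.6, 251.5]), array([338.1, 248.8])]
```

The foot is seated (14 N, no further descent). I'll relieve the press, release, and rise.

Emit:
{"api": "send_rows", "payload": {
  "series": [
    [[-0.8,0,-1],[0,0,0],0],
    [[0,0,0],[0,0,0],0],
    [[0,0,0],[0,0,0],0.5],
    [[0,0,0],[0,0,0],0.6],
    [[0,0,0],[0,0,0],0.6],
    [[0,0,0],[0,0,0],0.6],
    [[0,0,0],[0,0,0],0.6],
    [[0,0,0],[0,0,0],0.6]
  ],
  "grip_force": 20
}}

```text
time_s: 38.35
position: [0.5286, 0.0117, 0.0838]
eef_rot: [0.0, 2.493, -0.001]
ft_force: [-0.0, -0.2, -0.5]
opening: 0.0489
grasp_force: 0.0
```

Emit:
{"api": "send_rows", "payload": {
  "series": [
    [[-6,0,-8],[0,0,0],0.6],
    [[-12,0,-16],[0,0,0],0.6],
    [[-18,0,-24],[0,0,0],0.6],
    [[-18,0,-24],[0,0,0],0.6],
    [[-18,0,-24],[0,0,0],0.6],
    [[-18,0,-24],[0,0,0],0.6],
    [[0,0,0],[0,0,0],0.6],
    [[0,0,0],[0,0,0],0.6]
  ]
}}

```text
time_s: 39.02
position: [0.5293, 0.0114, 0.2374]
eef_rot: [-0.0, 2.487, -0.003]
ft_force: [-1.1, 0.1, -0.8]
opening: 0.0522
grasp_force: 0.0
```

```bash
python3 - <<'E'
from h import *
s=monitor.get_state(); print(s['time_s'],s['position'],s['ft_force'],s['opening'])
for k in range(2): im=snap('side','s10%d.png'%k)
hsv=cv2.cvtColor(im,cv2.COLOR_RGB2HSV)
# expected contour points for an upright scoop: overlap of grey pixels with projected cheek
P=[(-.096,.088),(-.005,.088),(.084,.072),(.084,.038),(.05,0),(-.062,0),(-.096,.05)]
g=((hsv[:,:,1]<60)&(hsv[:,:,2]>70)).astype(np.uint8)
roi=np.zeros_like(g); roi[185:265,255:365]=1; g&=roi
best=[]
for t in np.radians([-8,-4,-2,0,2,4,8,14]):
  for x in np.arange(.61,.66,.004):
    m=np.zeros_like(g)
    for y in (-.0205,.0205):
        q=np.array([proj('side',[x+.05*0+a*np.cos(t)+b*np.sin(t),.0115+y,.004-a*np.sin(t)+b*np.cos(t)+(abs(.05*np.sin(t)) if t>0 else abs(.062*np.sin(t)))]) for a,b in P])
        cv2.fillPoly(m,[q.round().astype(np.int32)],1)
    best.append(((m&g).sum()/((m|g).sum()),np.degrees(t).round(),x))
print(sorted(best)[-6:])
E
python3 -c "
import cv2;im=cv2.imread('pics/s101.png');cv2.imwrite('pics/c10.png',cv2.resize(im[110:290,170:370],None,fx=3,fy=3))"
```

```text
39.0167 [0.5293 0.0114 0.2374] [-1.1056  0.1045 -0.7596] 0.05216174555948811
[(np.float64(0.7754585705249842), np.float64(-2.0), np.float64(0.638)), (np.float64(0.7772151898734178), np.float64(-2.0), np.float64(0.634)), (np.float64(0.7780254777070064), np.float64(0.0), np.float64(0.638)), (np.float64(0.7788705583756346), np.float64(2.0), np.float64(0.634)), (np.float64(0.7815688775510204), np.float64(2.0), np.float64(0.63)), (np.float64(0.7985797288573273), np.float64(0.0), np.float64(0.634))]
```

```bash
python3 -c "
from h import *
print(workorder.close_job())"
```

```text
the job is handed in; nothing more can be done
None
```

The job is handed in at about 39 s. By weight (about 3 N left in the scoop) and camera, three nuts are in the pan and two still in the scoop, which stands upright and released on the mat; the judge returned no verdict.

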